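# Load the last mushroom and shut the dryer lid by breaking its locked stay

### The job

Pick the mushroom off the wooden cutting board and lay it gently on a free part of the wire rack in the open dryer. Then, while the lid stands open, push the red stud on the knuckle of the folding lid stay towards the hinge and down until the locked stay bends well through, and lower the lid gently until it is fully shut, never letting it drop. Leave everything else where it is.

Things in the scene. Friction and masses are not known exactly. Their poses are not given: they have to be found in the camera images.
- dryer: Bench-top mushroom dryer, fixed: white casing 180 (x) x 270 (y) x 118 mm high, open at the top, walls 8 mm; dial and green lamp on its front. Origin under the casing's centre, on the table; x points to the back (away from the robot), where the lid is hinged, y to the left, z up. A folding lid stay lies outside its left (+y) side.
- rack_centre (a point): Centre of the wire rack in the dryer (dryer frame x 0, y 0, z 78 mm): 164 x 254 mm, its surface 40 mm below the rim. Two mushrooms lie on its left part (dryer y 50 to 120 mm); from y = +45 to -125 mm it is free.
- lid_hinge (a point): Middle of the lid's hinge axis, which runs along the dryer's y axis at the back rim (dryer frame x 88, y 0, z 124 mm). The hinge is stiff (about 0.15 N m of friction): with the stay broken, it and the stiff knuckle still hold the lid while this stands steeper than about 65 degrees; further down the lid falls unless it is held.
- lid (a joint): Lid angle in rad: 0 = shut, flat on the rim; starts at 1.466 (84 degrees, leaning a little to the front) and grows as it opens. Aluminium panel 180 x 278 x 10 mm, about 0.45 kg. With the stay locked it cannot be lowered.
- lid_bar (a point): Middle of the lid's handle: a round steel bar, diameter 10 mm, 124 mm long, parallel to the hinge, held by two arms 36 mm beyond the lid's front edge, 216 mm from the hinge axis in the lid's plane. Open, it is the lid's topmost part, 0.34 m above the table; shut, it stands off the casing's front, 124 mm above the table. It can be pinched from above and turns in a light pinch.
- thumb_stud (a point): Middle of the red thumb stud on the stay's knuckle: diameter 16 mm, 34 mm long, along the dryer's y axis, from 152 to 186 mm left of the dryer's middle. At the start 167 mm above the table, 102 mm in front of the hinge axis. Pushed towards the hinge and down (2 to 5 N; smooth nylon) it swings round the stay's lower pin (dryer frame x -77, z 110 mm) at radius 85 mm; 25 mm of travel break the stay.
- knuckle (a joint): Bend of the stay's knuckle in rad: -0.175 at the start (locked over centre, on its stop), 0 = its two links in line, positive = broken, folding towards the hinge and down; 2.48 with the lid shut, the stud then 27 mm above the table beside the casing. Steel links, 85 mm below and 108 mm above the knuckle.
- mushroom_last: The brown mushroom on the cutting board, a dome about 58 (own x) x 52 (own y) mm and 31 mm high, about 20 g; origin at the centre of its underside, z up. Grasp it across the cap.
- board: Small light-wood cutting board 158 x 210 x 18 mm to the right of the dryer, origin at the centre of its underside; the mushroom lies on it, 18 mm above the table.
- mushroom_a: Mushroom already on the rack, front left, 52 x 55 x 28 mm, origin at the centre of its underside; stays there.
- mushroom_b: Mushroom already on the rack, back left, 53 x 51 x 30 mm, origin at the centre of its underside; stays there.
- cutter: Yellow bow cutter 70 x 186 x 17 mm lying on the table in front, to the right; stays there.
- marker: Felt marker, 132 mm long, lying on the table left of the dryer; stays there.
- mug: Orange mug, 101 mm high, on the table at the back left; stays there.
Things that resemble listed ones, but are neither listed nor needed, are in the scene too. Leave any pink or turquoise look-alike of the mushroom_a alone.

How it is judged:
By the outcome, as a careful person would: the job done as asked, in the order asked, and still so for the second after the job is handed in, with the robot touching nothing.
It also fails if it takes over 70 s, if anything falls off the work surface, if the arm or the gripper's body presses on something with over 40 N, if the wrist force passes 120 N, or if a joint passes its speed limit or range.

### The arm

A 6-joint arm with a two-finger parallel gripper is mounted at the origin on the work surface; the furniture and walls round the work are solid. World frame = base frame: x ahead of the robot, y to its left, z up, the work surface at z = 0. Lengths are in m, angles in degrees, forces in N, time in s.
With the tool pointing down it reaches from about 0.25 to 0.725 m from the base axis. Payload 9.7 kg.
Tool frame: the origin (TCP) lies midway between the tips of the shut fingers; the grasp point (between the pads) lies 19 mm behind it; z points along the fingers, x is the direction in which the jaws open and shut, and the axes are right-handed (so a half turn about z gives the same grasp; the last joint's range is limited). The gripper opens to 85 mm and grips with 20 to 120 N. Pads are 22 mm wide; open, the fingers measure 114 mm over their backs; the gripper's body (76 mm by 85 mm) begins 54 mm behind the grasp point. The pads swing forward as they close: fully open they stand 13 mm farther back than shut.
Start: joints at [-74.542, 4.979, 10.078, 95.1, 0, 90], TCP at [0.147, -0.53, 0.231] pointing down, gripper open.
Joint ranges: [-179.16, 179.16], [-48.56, 103.87], [-65.8, 70.77], [-126.05, 130.52], [-82.76, 87.17], [-180, 180]. Speed limits (degrees/s): [127.2, 127.2, 147.25, 180, 180, 180].

### API

Orientations are given as [roll, pitch, yaw] about the fixed x, y, z axes, in that order (R = Rz(yaw) Ry(pitch) Rx(roll)).
In Python, from workcell import bot, optics gives the robot as it stands.
- The arm moves only by the shell command python3 -m creep 'ROWS' [FORCE]. ROWS is JSON, a list of rows, each a list of 7 numbers: the shift along the tool's x, y, z in m, then the turn, a rotation vector about the tool's x, y, z in rad, then the opening, from 0 (shut) to 1 (fully open). A call has 1 to 8 rows; each row is the pose to reach, as a shift and turn from the pose commanded when the call began, along the tool's axes at that moment; what a row does not reach only later rows make up. A row lasts 1/10 s, in which the tool goes at most 50 mm and 8.59 degrees, less where a joint would pass 70% of its speed; a pose out of reach is approached as far as the arm can. A call with a gripper value outside its range is refused whole. The fingers move at their own pace and stop on an object; FORCE is the grip in N (left out, the last holds). Time passes only in rows, so rows that repeat a pose let the fingers close. It gives the time, the measured TCP pose, the force and the opening at its end, in the units of the state.
- bot.get_obs(): the state, without advancing time (a new reading comes with each control period).
- optics.camera(name): name is "scene" or "top"; returns the picture (400x640x3 uint8, red, green, blue); there is no depth.
- optics.camera_params(name): a dict with "camera_matrix" (3x3 intrinsics, pixels), "R" (3x3) and "t" (3): a world point X has camera coordinates R X + t. Camera axes: x right, y down, z forward; pixel columns grow to the right and rows downward; lengths in m; the calibration is good to about 2 mm. A picture is of the moment at which its call begins. camera_params takes no time and is no camera call.
- bot.job_done(): hands the job in, once; it reports no verdict.
The state is a dict: "time": time; "q": joint angles; "qd": joint speeds; "joint_efforts": joint torques, N m; "ee_pos": TCP position; "tcp_rot": TCP orientation; "wrist_force": force on the tool from outside, world axes, zero at the start; "torque": the same for the moment, N m; "opening": finger opening in m.
Only numpy, scipy, OpenCV 4.12 (cv2) and the standard library are available. Lean on these libraries where they do the work, as an engineer would, in place of code of your own. Each camera call takes 0.05 s, during which the arm holds its last target.

## Working session

There is one attempt and no reset: what is moved stays moved. The work goes in short steps, Python scripts to look and compute and a shell command to move; the robot and the scene stay as the last step left them, time stands still between calls to the robot, and variables do not carry over. Pictures are saved under pics/ and viewed, and the job is handed in when it is done.

```bash
ls; mkdir -p pics
python3 - <<'E'
from workcell import bot, optics
import cv2
for n in("scene","top"):
    im=optics.camera(n); cv2.imwrite(f"pics/{n}0.png",cv2.cvtColor(im,cv2.COLOR_RGB2BGR))
    p=optics.camera_params(n); print(n,p)
print(bot.get_obs())
E
```

```text
pics
scene {'camera_matrix': array([[365.29543108,   0.        , 316.56077675],
       [  0.        , 365.29543108, 200.5516541 ],
       [  0.        ,   0.        ,   1.        ]]), 'R': array([[ 0.85055188, -0.52574489, -0.01240196],
       [-0.36502978, -0.57324165, -0.73358522],
       [ 0.37856936,  0.62847937, -0.6794843 ]]), 't': array([-0.39978212,  0.35324286,  1.15006289])}
top {'camera_matrix': array([[409.62620936,   0.        , 327.18744187],
       [  0.        , 409.62620936, 192.0960556 ],
       [  0.        ,   0.        ,   1.        ]]), 'R': array([[ 0.00460001, -0.99998618, -0.00254467],
       [-0.99596497, -0.00435341, -0.08963723],
       [ 0.08962491,  0.00294673, -0.99597123]]), 't': array([0.02787183, 0.51062183, 1.54047807])}
{'time': 0.1, 'q': array([-7.45410466e+01,  5.00759666e+00,  1.00381986e+01,  9.50988871e+01,
        5.40704371e-05,  8.99987552e+01]), 'qd': array([-0.02345692, -0.14926829,  0.01505258,  0.01384344,  0.03062954,
       -0.00652496]), 'joint_efforts': array([-8.82810255e-04, -5.21560335e+01,  4.65654016e+01,  1.59158144e-02,
       -4.06555080e-05, -6.76349643e-07]), 'ee_pos': array([ 0.14654674, -0.52990332,  0.23065021]), 'tcp_rot': array([-1.79999944e+02,  6.82851802e-02, -7.45398018e+01]), 'wrist_force': array([ 0.15589675, -0.27544244,  0.07256254]), 'torque': array([-0.01222946,  0.02596537, -0.03435671]), 'opening': 0.08562540581281698}
```

View pics/scene0.png

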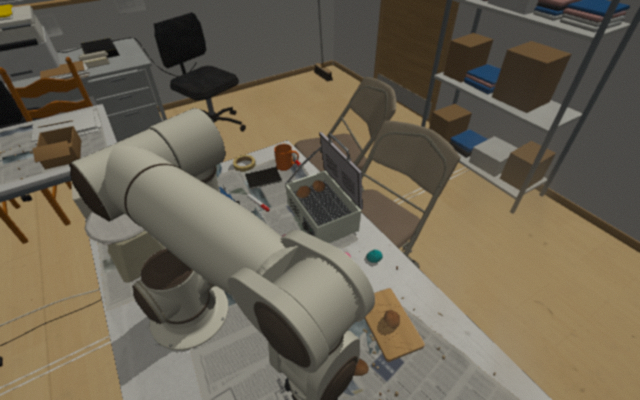

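View pics/top0.png

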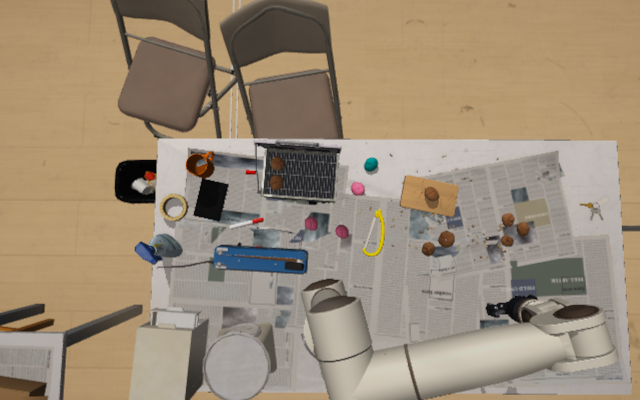

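The top view shows the dryer around (300,172), the stay and red stud near (252,172), the board at (430,195) and its mushroom at (432,193). The pink and turquoise look-alikes sit between the dryer and the board. I'll enlarge both areas.

```bash
cat > h.py <<'E'
import numpy as np, cv2
from workcell import bot, optics
def ray(n,u,v):
    p=optics.camera_params(n);K,R,t=map(np.array,(p["camera_matrix"],p["R"],p["t"]))
    d=R.T@np.linalg.inv(K)@np.array([u,v,1.]);return -R.T@t,d
def pz(n,u,v,z):
    c,d=ray(n,u,v);return c+d*(z-c[2])/d[2]
def px(n,X):
    p=optics.camera_params(n);x=p["camera_matrix"]@(p["R"]@np.array(X)+p["t"]);return x[:2]/x[2]
def crop(n,name,u0,v0,w,h,s,im=None):
    if im is None: im=cv2.cvtColor(optics.camera(n),cv2.COLOR_RGB2BGR)
    cv2.imwrite(name,cv2.resize(im[v0:v0+h,u0:u0+w],None,fx=s,fy=s,interpolation=cv2.INTER_CUBIC))
E
python3 - <<'E'
from h import *
im=cv2.imread("pics/top0.png")
crop(0,"pics/t1.png",230,130,130,85,6,im)
crop(0,"pics/t2.png",390,165,80,60,8,im)
im=cv2.imread("pics/scene0.png")
crop(0,"pics/s1.png",230,130,150,110,5,im)
for n in("top","scene"): print(ray(n,0,0)[0])
E
```

```text
[0.37036803 0.02555502 1.58011349]
[ 0.03360102 -0.73048068  1.03562534]
```

View pics/t1.png

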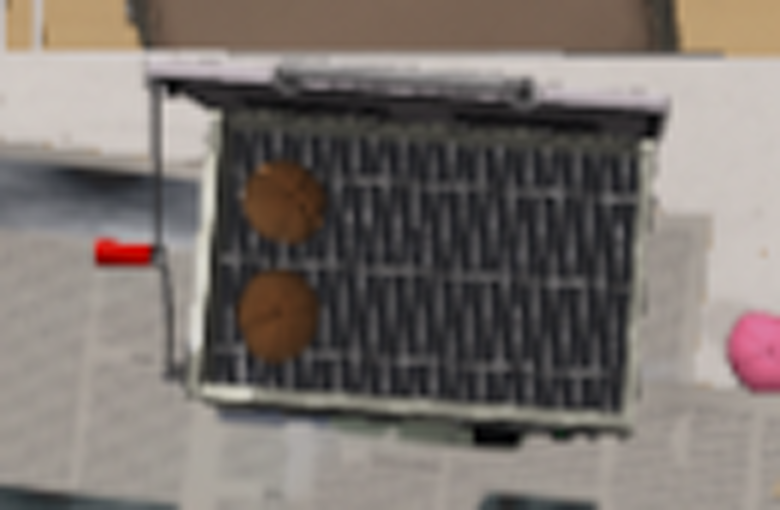

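View pics/t2.png

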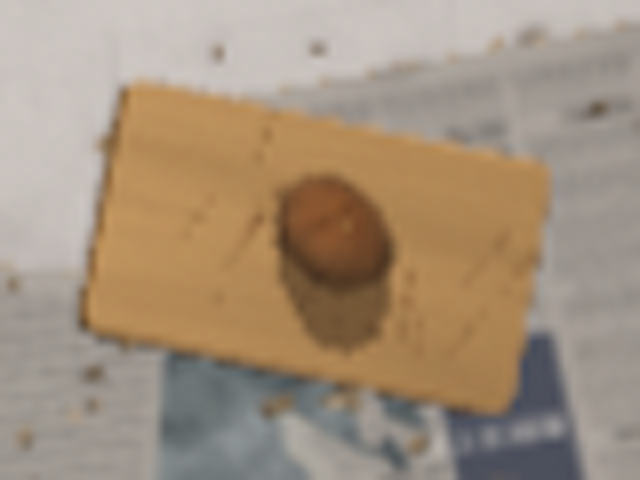

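View pics/s1.png

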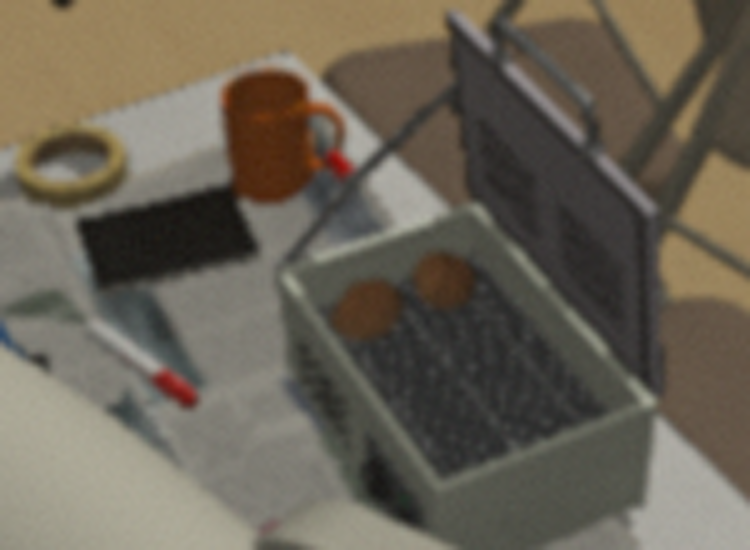

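```bash
cat > fit.py <<'E'
from h import *
from scipy.optimize import least_squares
c,s=np.cos(1.466),np.sin(1.466)
T=lambda u,v:(u/6+230,v/6+130); S=lambda u,v:(u/5+230,v/5+130)
P=[("top",(-.09,.135,.118),T(197,392)),("top",(-.09,-.135,.118),T(630,420)),("top",(.09,.135,.118),T(215,112)),("top",(.09,-.135,.118),T(655,142)),
("top",(-.014,.186,.167),T(97,252)),("top",(-.014,.152,.167),T(157,255)),
("top",(.088-.216*c,.062,.124+.216*s),T(285,78)),("top",(.088-.216*c,-.062,.124+.216*s),T(528,92)),
("scene",(-.09,.135,.118),S(288,275)),("scene",(-.09,-.135,.118),S(438,485)),("scene",(.09,-.135,.118),S(655,403)),("scene",(.09,.135,.118),S(475,207)),
("scene",(-.014,.169,.167),S(340,163))]
def W(p,X): a=p[2];R=np.array([[np.cos(a),-np.sin(a)],[np.sin(a),np.cos(a)]]);return np.r_[R@np.array(X[:2])+p[:2],X[2]]
if __name__=="__main__":
    f=lambda p:np.concatenate([px(n,W(p,X))-np.array(o) for n,X,o in P])
    r=least_squares(f,[.47,.1,0],loss="soft_l1",x_scale=[.1,.1,.1]);print(r.x,np.degrees(r.x[2]));print(f(r.x).reshape(-1,2).round(1))
    for nm,X in dict(rack=(0,0,.078),hinge=(.088,0,.124),bar=(.088-.216*c,0,.124+.216*s),stud=(-.014,.169,.167),pin=(-.077,.169,.11)).items(): print(nm,W(r.x,X).round(4))
    q=lambda u,v:(u/8+390,v/8+165)
    m=pz("top",*q(335,231),.033);print("mush",m)
    for a in((122,85),(550,160),(85,330),(510,413)): print("board",pz("top",*q(*a),.018))
E
python3 fit.py
```

```text
[ 0.56849159  0.12492808 -0.06605224] -3.784514778817216
[[-1.5  0.5]
 [ 1.6  1.1]
 [-0.2 -2.3]
 [ 0.8 -2.1]
 [ 0.2 -0.1]
 [-0.1  0.1]
 [ 0.1 -1.5]
 [-0.2 -1.1]
 [-3.5 -0.8]
 [-0.9  2.1]
 [ 0.1  0.8]
 [-0.3 -1. ]
 [-0.7  1.2]]
rack [0.5685 0.1249 0.078 ]
hinge [0.6563 0.1191 0.124 ]
bar [0.6338 0.1206 0.3388]
stud [0.5657 0.2945 0.167 ]
pin [0.5028 0.2986 0.11  ]
mush [ 0.5045561  -0.36647516  0.033     ]
board [ 0.57576902 -0.26936473  0.018     ]
board [ 0.54044218 -0.47381132  0.018     ]
board [ 0.45794379 -0.25025889  0.018     ]
board [ 0.41932454 -0.45187537  0.018     ]
```

Run:
```python
from h import *
print(px("top",(0,0,0)),px("top",(.147,-.53,.231)),px("top",(.147,-.53,.25)),px("scene",(.147,-.53,.25)))
im=cv2.imread("pics/top0.png")
crop(0,"pics/t3.png",470,280,150,100,5,im)
crop(0,"pics/s2.png",330,270,120,110,5,cv2.imread("pics/scene0.png"))
```

```text
[334.59879901 327.87474024] [500.06819725 299.24658388] [502.56355457 300.26724407] [316.97314903 418.87475328]
```

View pics/t3.png

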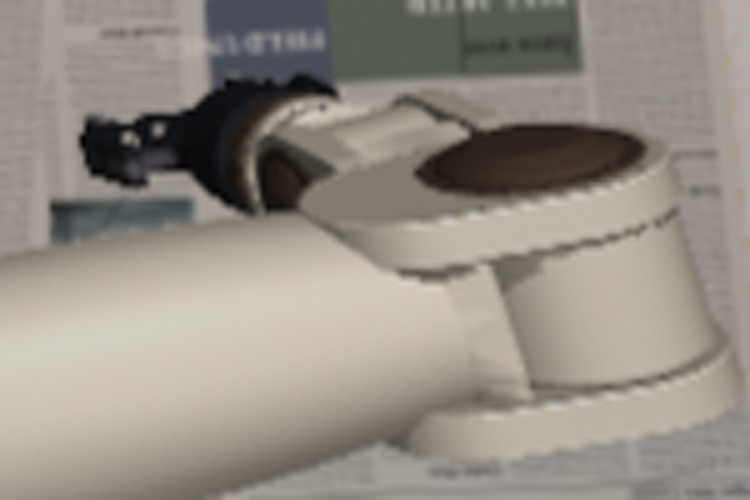

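View pics/s2.png

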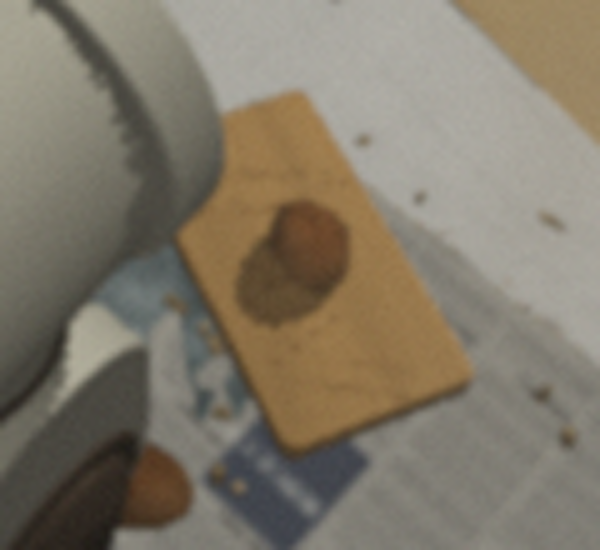

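```bash
cat >> h.py <<'E'
def tri(*obs):
    A=np.zeros((3,3));b=np.zeros(3)
    for n,u,v in obs:
        c,d=ray(n,u,v);d/=np.linalg.norm(d);M=np.eye(3)-np.outer(d,d);A+=M;b+=M@c
    X=np.linalg.solve(A,b);return X,[px(n,X)-np.array([u,v]) for n,u,v in obs]
E
python3 - <<'E'
from h import *
q=lambda u,v:(u/8+390,v/8+165); s=lambda u,v:(u/5+330,v/5+270); T=lambda u,v:(u/6+230,v/6+130); S=lambda u,v:(u/5+230,v/5+130)
print("mush",tri(("top",*q(335,231)),("scene",*s(312,243))))
print("boardBR",tri(("top",*q(550,160)),("scene",*s(472,378))))
print("boardFR",tri(("top",*q(510,413)),("scene",*s(295,455))))
print("boardBL",tri(("top",*q(122,85)),("scene",*s(302,92))))
print("FL",tri(("top",*T(197,392)),("scene",*S(288,275))))
print("FR",tri(("top",*T(630,420)),("scene",*S(438,485))))
print("BR",tri(("top",*T(655,142)),("scene",*S(655,403))))
print("BL",tri(("top",*T(215,112)),("scene",*S(475,207))))
print("lidTL",tri(("top",*T(150,70)),("scene",*S(452,15))))
print("stud",tri(("top",*T(127,254)),("scene",*S(340,163))))
E
```

```text
mush (array([ 0.50614882, -0.36666264,  0.03759047]), [array([ 0.34818465, -0.52356514]), array([-0.79841606,  0.0817168 ])])
boardBR (array([ 0.54032996, -0.47387869,  0.01735799]), [array([-0.03484767,  0.04709059]), array([ 0.07891293, -0.00660598])])
boardFR (array([ 0.42207158, -0.4532798 ,  0.0195888 ]), [array([ 0.48055066, -0.73432012]), array([-1.2048942 ,  0.10580321])])
boardBL (array([ 0.57952033, -0.27208579,  0.01579319]), [array([ 0.58809735, -0.89025699]), array([-1.2605982 ,  0.14030859])])
FL (array([0.49373704, 0.25882752, 0.11548772]), [array([ 0.56898588, -1.17635898]), array([-1.20076069,  0.10966263])])
FR (array([0.474859  , 0.00114578, 0.12088078]), [array([ 0.19789634, -0.38760282]), array([-0.4515069 ,  0.05372763])])
BR (array([ 0.64415587, -0.01469178,  0.12293992]), [array([ 0.57104417, -0.95621425]), array([-1.11834295,  0.15454207])])
BL (array([0.6627127 , 0.25126782, 0.1157824 ]), [array([ 0.50479125, -0.94176184]), array([-0.94898425,  0.11921821])])
lidTL (array([0.64790144, 0.25839046, 0.29834554]), [array([ 0.3722458 , -0.69919095]), array([-0.67313935,  0.08911594])])
stud (array([0.56605908, 0.29268884, 0.17348661]), [array([ 0.21606892, -0.43399898]), array([-0.42660305,  0.04514674])])
```

```bash
cat >> h.py <<'E'
from scipy.spatial.transform import Rotation as Ro
def to(pos,rpy=None):
    o=bot.get_obs();R=Ro.from_euler('xyz',o["tcp_rot"],degrees=True)
    d=R.inv().apply(np.array(pos)-o["ee_pos"])
    r=np.zeros(3) if rpy is None else (R.inv()*Ro.from_euler('xyz',rpy,degrees=True)).as_rotvec()
    print("shift",d.round(4),"turn",r.round(3),"dist",np.linalg.norm(d).round(3),"deg",np.degrees(np.linalg.norm(r)).round(1))
E
python3 - <<'E'
from h import *
to((.505,-.366,.14),(180,0,-36))
E
```

```text
shift [-0.0623 -0.3892  0.0907] turn [-0.     0.001 -0.673] dist 0.404 deg 38.5
```

```bash
python3 -m creep '[[-0.008,-0.049,0,0,0,-0.084,1],[-0.016,-0.097,0,0,0,-0.168,1],[-0.023,-0.146,0,0,0,-0.252,1],[-0.031,-0.195,0.01,0,0,-0.336,1],[-0.039,-0.243,0.02,0,0,-0.42,1],[-0.047,-0.292,0.03,0,0,-0.505,1],[-0.055,-0.34,0.04,0,0,-0.589,1],[-0.062,-0.389,0.05,0,0,-0.673,1]]' 25
python3 -m creep '[[0,0,0.02,0,0,0,1],[0,0,0.04,0,0,0,1],[0,0,0.04,0,0,0,1],[0,0,0.04,0,0,0,1],[0,0,0.04,0,0,0,1]]'
python3 - <<'E'
from h import *
to((.505,-.366,.14),(180,0,-36))
a=cv2.cvtColor(optics.camera("top"),cv2.COLOR_RGB2BGR);b=cv2.cvtColor(optics.camera("scene"),cv2.COLOR_RGB2BGR)
crop(0,"pics/a1.png",380,140,110,100,6,a);crop(0,"pics/a2.png",320,230,140,120,5,b)
E
```

```text
time: 0.9
ee_pos: [0.5055, -0.3658, 0.1808]
tcp_rot: [180.0, 0.0, -35.8]
wrist_force: [-0.3, -1.4, -0.0]
opening: 0.0856
time: 1.4
ee_pos: [0.504, -0.3676, 0.1429]
tcp_rot: [-180.0, -0.1, -36.0]
wrist_force: [-0.6, -0.3, 0.1]
opening: 0.0854
shift [-0.0002 -0.0019  0.0029] turn [-0.    -0.002 -0.   ] dist 0.003 deg 0.1
```

View pics/a1.png

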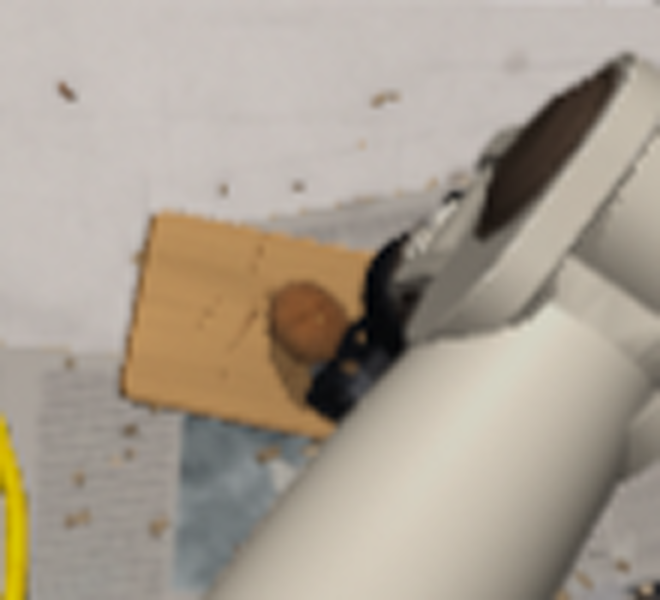

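View pics/a2.png

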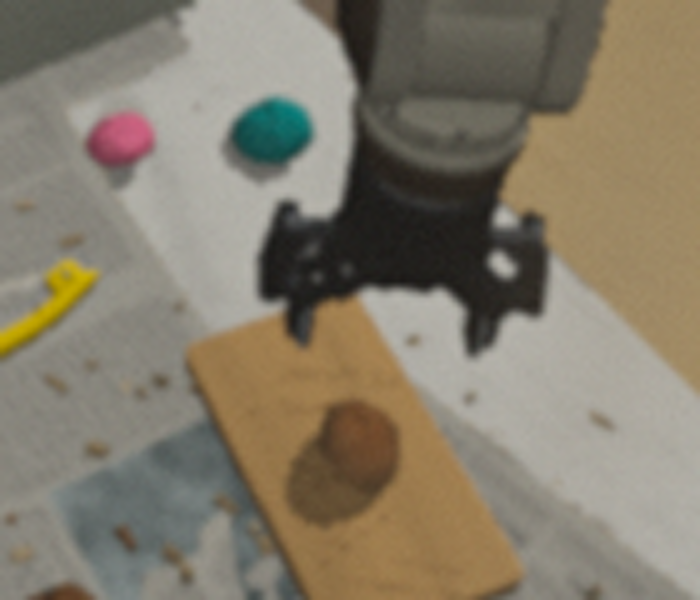

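Run:
```python
from h import *
for z in(.143,.156): print(px("scene",(.504,-.3676,z)),px("top",(.504,-.3676,z)))
print(px("scene",(.505,-.366,.033)),px("top",(.505,-.366,.033)))
```

```text
[396.05992965 299.78340744] [440.07104033 191.36825391]
[396.70081757 297.18622733] [441.0842153  191.02767449]
[390.96226761 319.48836752] [431.74733539 193.75770336]
```

```bash
python3 -m creep '[[0,-0.002,0.025,0,0,0,1],[0,-0.002,0.05,0,0,0,1],[0,-0.002,0.075,0,0,0,1],[0,-0.002,0.1,0,0,0,1],[0,-0.002,0.115,0,0,0,1],[0,-0.002,0.124,0,0,0,1],[0,-0.002,0.124,0,0,0,1],[0,-0.002,0.124,0,0,0,1]]' 20
python3 -m creep '[[0,0,0,0,0,0,0.75],[0,0,0,0,0,0,0.7],[0,0,0,0,0,0,0.65],[0,0,0,0,0,0,0.62]]'
```

```text
time: 2.3
ee_pos: [0.5056, -0.3659, 0.0187]
tcp_rot: [-180.0, -0.1, -36.0]
wrist_force: [0.9, 0.1, 0.4]
opening: 0.0853
time: 2.7
ee_pos: [0.5053, -0.3656, 0.0179]
tcp_rot: [-180.0, -0.0, -36.0]
wrist_force: [-0.8, -0.4, 0.7]
opening: 0.0529
```

```bash
python3 -m creep '[[0,0,0,0,0,0,0.5],[0,0,0,0,0,0,0.4],[0,0,0,0,0,0,0.3],[0,0,0,0,0,0,0.3]]' 20
python3 - <<'E'
from h import *
a=cv2.cvtColor(optics.camera("top"),cv2.COLOR_RGB2BGR);b=cv2.cvtColor(optics.camera("scene"),cv2.COLOR_RGB2BGR)
crop(0,"pics/b1.png",380,140,110,100,6,a);crop(0,"pics/b2.png",320,230,140,120,5,b)
E
```

```text
time: 3.1
ee_pos: [0.5053, -0.3656, 0.0181]
tcp_rot: [180.0, -0.0, -36.0]
wrist_force: [-1.2, 0.1, 5.4]
opening: 0.048
```

View pics/b2.png

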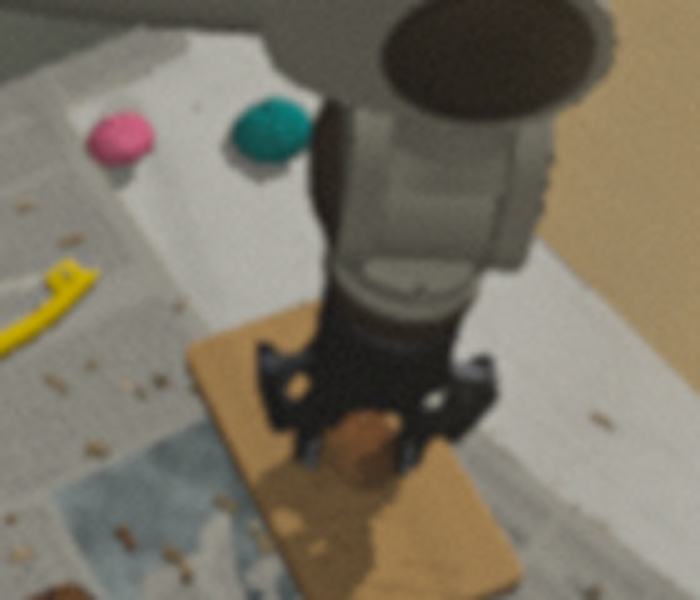

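The mushroom sits between both pads and the fingers have stopped at 48 mm. I'll lift it.

```bash
python3 -m creep '[[0,0,-0.005,0,0,0,0.3],[0,0,-0.015,0,0,0,0.3],[0,0,-0.03,0,0,0,0.3],[0,0,-0.05,0,0,0,0.3],[0,0,-0.08,0,0,0,0.3],[0,0,-0.11,0,0,0,0.3],[0,0,-0.14,0,0,0,0.3],[0,0,-0.17,0,0,0,0.3]]' 20
python3 - <<'E'
from h import *
b=cv2.cvtColor(optics.camera("scene"),cv2.COLOR_RGB2BGR)
crop(0,"pics/c2.png",320,190,140,120,5,b)
from fit import W
p=np.array([.5685,.1249,-.066])
g=W(p,(-.012,-.045,.078));print(g)
to((g[0],g[1],.22),(180,0,-3.8))
E
```

```text
time: 4.0
ee_pos: [0.5051, -0.3654, 0.1902]
tcp_rot: [-180.0, -0.1, -36.0]
wrist_force: [0.7, 0.1, -1.0]
opening: 0.0481
[0.55355828 0.0807894  0.078     ]
shift [-0.2239 -0.3896 -0.0259] turn [ 0.002 -0.008 -0.562] dist 0.45 deg 32.2
```

View pics/c2.png

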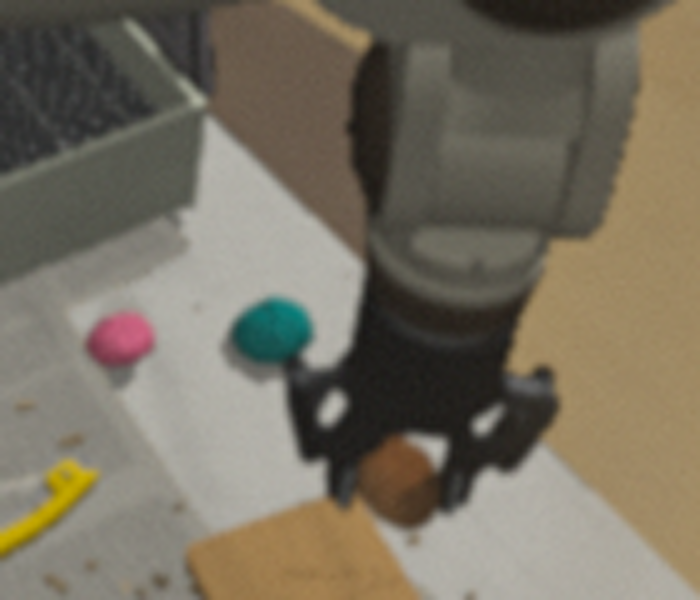

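Run:
```python
from h import *
from fit import W
p=np.array([.5685,.1249,-.066])
g=W(p,(-.022,-.045,.078));print(g)
to((g[0],g[1],.22),(180,0,-3.8))
```

```text
[0.54358005 0.08144892 0.078     ]
shift [-0.2324 -0.3842 -0.026 ] turn [ 0.002 -0.008 -0.562] dist 0.45 deg 32.2
```

```bash
python3 -m creep '[[-0.01,-0.02,-0.01,0,0,-0.03,0.3],[-0.03,-0.05,-0.02,0,0,-0.08,0.3],[-0.05,-0.085,-0.03,0,0,-0.13,0.3],[-0.07,-0.12,-0.03,0,0,-0.18,0.3],[-0.09,-0.155,-0.03,0,0,-0.23,0.3],[-0.11,-0.19,-0.03,0,0,-0.28,0.3],[-0.13,-0.225,-0.03,0,0,-0.33,0.3],[-0.15,-0.26,-0.03,0,0,-0.38,0.3]]'
python3 - <<'E'
from h import *
to((.5436,.0814,.22),(180,0,-3.8))
E
```

```text
time: 4.85
ee_pos: [0.5364, -0.0653, 0.2188]
tcp_rot: [-180.0, -0.1, -14.1]
wrist_force: [0.9, -0.5, -0.6]
opening: 0.0481
shift [-0.0288 -0.1441 -0.0012] turn [-0.    -0.001 -0.18 ] dist 0.147 deg 10.3
```

```bash
python3 -m creep '[[-0.007,-0.035,0,0,0,-0.045,0.3],[-0.014,-0.07,0,0,0,-0.09,0.3],[-0.02,-0.1,0,0,0,-0.13,0.3],[-0.025,-0.125,0,0,0,-0.16,0.3],[-0.028,-0.14,0,0,0,-0.18,0.3],[-0.028,-0.14,0,0,0,-0.18,0.3],[-0.028,-0.14,0,0,0,-0.18,0.3]]'
python3 - <<'E'
from h import *
to((.5436,.0814,.22),(180,0,-3.8))
a=cv2.cvtColor(optics.camera("top"),cv2.COLOR_RGB2BGR);b=cv2.cvtColor(optics.camera("scene"),cv2.COLOR_RGB2BGR)
crop(0,"pics/d1.png",230,120,130,100,6,a);crop(0,"pics/d2.png",250,80,160,130,5,b)
E
```

```text
time: 5.55
ee_pos: [0.5437, 0.0753, 0.2179]
tcp_rot: [180.0, -0.0, -3.9]
wrist_force: [0.6, -0.4, 0.4]
opening: 0.0478
shift [-0.0006 -0.0061 -0.0021] turn [ 0.    -0.    -0.002] dist 0.006 deg 0.1
```

View pics/d1.png

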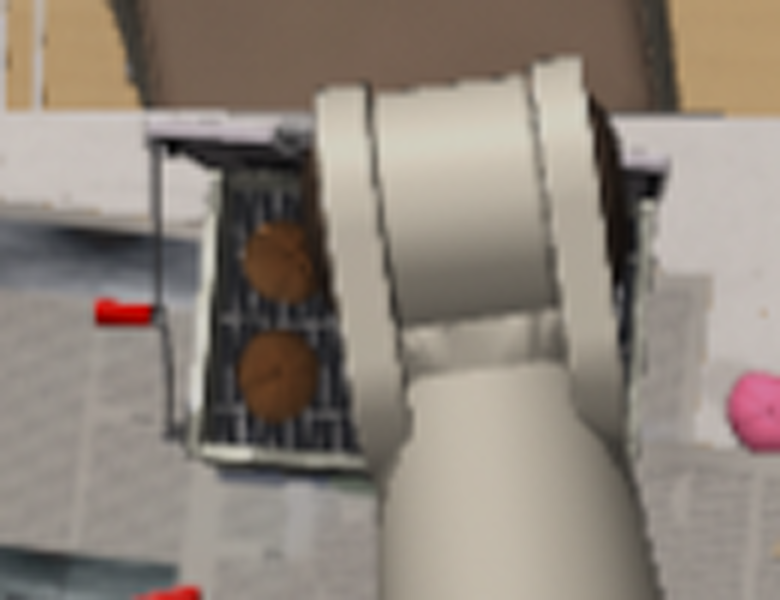

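View pics/d2.png

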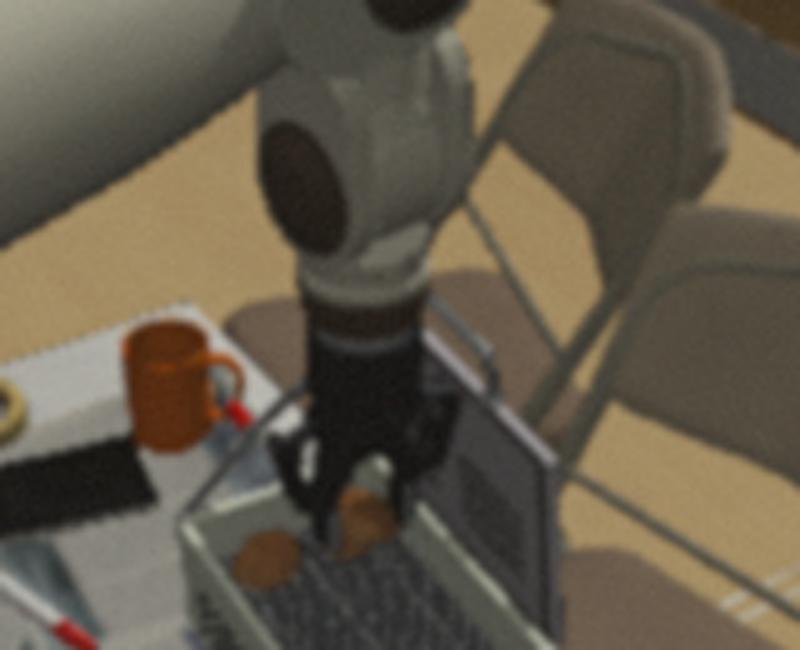

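Run:
```python
from h import *
for z in np.arange(.2,.62,.04): print(round(z,2),[((px("scene",(.5437+dx,.0753,z))-[250,80])*5).round() for dx in(0,.05,.06)])
```

```text
0.2 [array([362., 552.]), array([422., 527.]), array([434., 522.])]
0.24 [array([362., 508.]), array([424., 483.]), array([436., 478.])]
0.28 [array([362., 462.]), array([425., 437.]), array([437., 432.])]
0.32 [array([362., 413.]), array([426., 388.]), array([439., 384.])]
0.36 [array([362., 362.]), array([428., 338.]), array([440., 333.])]
0.4 [array([362., 309.]), array([429., 285.]), array([442., 280.])]
0.44 [array([362., 253.]), array([431., 230.]), array([444., 225.])]
0.48 [array([362., 195.]), array([432., 172.]), array([446., 167.])]
0.52 [array([362., 133.]), array([434., 110.]), array([448., 106.])]
0.56 [array([362.,  68.]), array([436.,  46.]), array([450.,  42.])]
0.6 [array([361.,  -0.]), array([438., -22.]), array([452., -26.])]
```

```bash
python3 -m creep '[[0,-0.006,-0.01,0,0,0.1,0.3],[0.0,-0.006,-0.02,0,0,0.2,0.3]]'
python3 - <<'E'
from h import *
print(bot.get_obs()["q"])
E
```

```text
time: 5.85
ee_pos: [0.544, 0.0808, 0.2376]
tcp_rot: [180.0, 0.0, -15.7]
wrist_force: [-1.0, -0.1, 0.7]
opening: 0.0478
[ 8.44806763e+00  5.16378725e+00  1.09845084e+01  9.58557927e+01
 -3.11681403e-04  1.14117748e+02]
```

Run:
```python
from h import *
from fit import W
g=W(np.array([.5685,.1249,-.066]),(-.035,-.04,.078));print(g)
to((g[0],g[1],.22),(180,0,86.2))
```

```text
[0.53093812 0.08729541 0.078     ]
shift [-0.0144 -0.0027  0.0176] turn [-0.000e+00  1.000e-03 -1.778e+00] dist 0.023 deg 101.9
```

```bash
python3 -m creep '[[0,0,0,0,0,-0.13,0.3],[0,0,0,0,0,-0.26,0.3],[0,0,0,0,0,-0.39,0.3],[0,0,0,0,0,-0.52,0.3],[0,0,0,0,0,-0.65,0.3],[0,0,0,0,0,-0.78,0.3],[0,0,0,0,0,-0.91,0.3],[0,0,0,0,0,-1.04,0.3]]'
python3 -m creep '[[0,0,0,0,0,-0.13,0.3],[0,0,0,0,0,-0.26,0.3],[0,0,0,0,0,-0.39,0.3],[0,0,0,0,0,-0.52,0.3],[0,0,0,0,0,-0.65,0.3],[0,0,0,0,0,-0.735,0.3],[0,0,0,0,0,-0.735,0.3]]'
python3 - <<'E'
from h import *
to((.5309,.0873,.15),(180,0,86.2))
E
```

```text
time: 6.65
ee_pos: [0.5442, 0.0804, 0.2376]
tcp_rot: [180.0, 0.0, 44.4]
wrist_force: [0.4, 1.0, -0.3]
opening: 0.0485
time: 7.35
ee_pos: [0.5442, 0.0805, 0.2376]
tcp_rot: [180.0, 0.0, 86.3]
wrist_force: [0.4, -0.1, -0.2]
opening: 0.0483
shift [ 0.0059 -0.0137  0.0876] turn [0.    0.    0.002] dist 0.089 deg 0.1
```

```bash
python3 -m creep '[[0.006,-0.014,0.015,0,0,0,0.3],[0.006,-0.014,0.035,0,0,0,0.3],[0.006,-0.014,0.06,0,0,0,0.3],[0.006,-0.014,0.085,0,0,0,0.3],[0.006,-0.014,0.11,0,0,0,0.3],[0.006,-0.014,0.13,0,0,0,0.3],[0.006,-0.014,0.14,0,0,0,0.3],[0.006,-0.014,0.14,0,0,0,0.3]]'
python3 - <<'E'
from h import *
to((.5309,.0873,.08),(180,0,86.2))
a=cv2.cvtColor(optics.camera("top"),cv2.COLOR_RGB2BGR);b=cv2.cvtColor(optics.camera("scene"),cv2.COLOR_RGB2BGR)
crop(0,"pics/e1.png",230,120,130,100,6,a);crop(0,"pics/e2.png",250,80,160,130,5,b)
E
```

```text
time: 8.15
ee_pos: [0.5299, 0.0879, 0.0964]
tcp_rot: [-179.9, 0.0, 86.2]
wrist_force: [0.0, 0.5, 0.3]
opening: 0.0481
shift [-0.0006  0.0011  0.0164] turn [-0.002  0.     0.   ] dist 0.016 deg 0.1
```

View pics/e2.png

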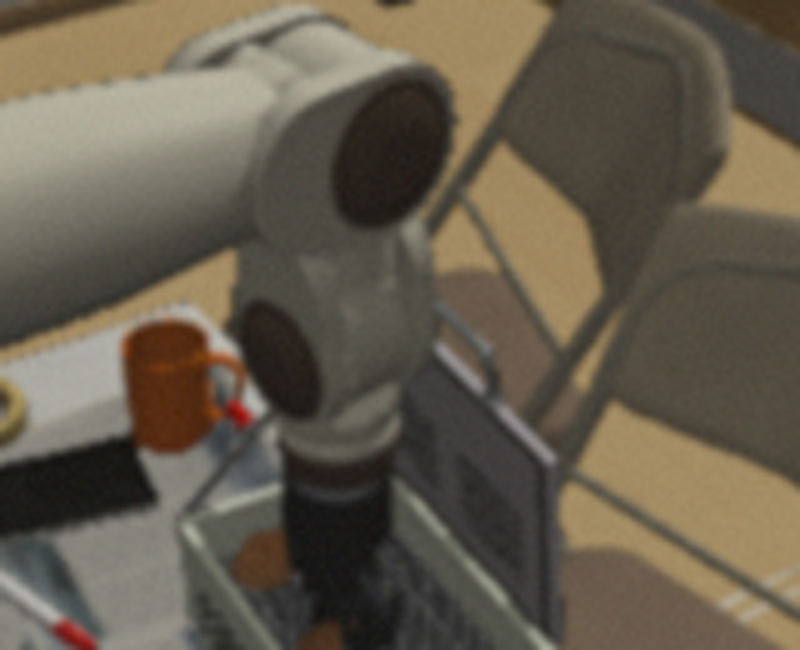

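The wrist clears the lid. I'll lower the last bit in 2 mm steps while watching the force.

```bash
python3 -m creep '[[0,0,0.004,0,0,0,0.3],[0,0,0.008,0,0,0,0.3],[0,0,0.008,0,0,0,0.3]]'
python3 -m creep '[[0,0,0.002,0,0,0,0.3],[0,0,0.004,0,0,0,0.3],[0,0,0.004,0,0,0,0.3]]'
python3 -m creep '[[0,0,0.001,0,0,0,0.3],[0,0,0.002,0,0,0,0.3],[0,0,0.002,0,0,0,0.3]]'
python3 -m creep '[[0,0,0.001,0,0,0,0.3],[0,0,0.002,0,0,0,0.3],[0,0,0.002,0,0,0,0.3]]'
```

```text
time: 8.55
ee_pos: [0.5305, 0.0885, 0.0892]
tcp_rot: [-180.0, 0.0, 86.3]
wrist_force: [-0.4, 0.4, -1.0]
opening: 0.0484
time: 8.85
ee_pos: [0.5304, 0.0885, 0.0852]
tcp_rot: [-180.0, 0.0, 86.3]
wrist_force: [0.2, 0.1, -0.9]
opening: 0.0483
time: 9.15
ee_pos: [0.5305, 0.0885, 0.0834]
tcp_rot: [-180.0, 0.0, 86.3]
wrist_force: [-0.6, -0.4, -0.7]
opening: 0.0481
time: 9.45
ee_pos: [0.5305, 0.0885, 0.0813]
tcp_rot: [-180.0, 0.0, 86.3]
wrist_force: [-0.1, -0.9, -0.6]
opening: 0.0481
```

```bash
python3 -m creep '[[0,0,0.001,0,0,0,0.3],[0,0,0.002,0,0,0,0.3],[0,0,0.002,0,0,0,0.3]]'
python3 -m creep '[[0,0,0.001,0,0,0,0.3],[0,0,0.001,0,0,0,0.3],[0,0,0.001,0,0,0,0.3]]'
```

```text
time: 9.75
ee_pos: [0.5305, 0.0884, 0.0793]
tcp_rot: [-180.0, 0.0, 86.3]
wrist_force: [0.4, -0.7, 0.3]
opening: 0.0476
time: 10.05
ee_pos: [0.5305, 0.0885, 0.0785]
tcp_rot: [-180.0, 0.0, 86.3]
wrist_force: [0.3, 0.0, -0.4]
opening: 0.0484
```

```bash
python3 -m creep '[[0,0,0,0,0,0,0.56],[0,0,0,0,0,0,0.6],[0,0,0,0,0,0,0.65],[0,0,0,0,0,0,0.75],[0,0,0,0,0,0,0.8],[0,0,0,0,0,0,0.8]]'
python3 -m creep '[[0,0,-0.01,0,0,0,0.8],[0,0,-0.03,0,0,0,0.8],[0,0,-0.06,0,0,0,0.8],[0,0,-0.1,0,0,0,0.8],[0,0,-0.14,0,0,0,0.8],[0,0,-0.19,0,0,0,0.8],[0,0.04,-0.23,0,0,0,0.8],[0,0.08,-0.26,0,0,0,0.8]]'
```

```text
time: 10.65
ee_pos: [0.5306, 0.0885, 0.0785]
tcp_rot: [180.0, -0.0, 86.3]
wrist_force: [-0.1, 0.2, 1.0]
opening: 0.0687
time: 11.45
ee_pos: [0.5955, 0.0846, 0.3315]
tcp_rot: [179.7, -0.1, 86.4]
wrist_force: [0.9, 0.0, -0.4]
opening: 0.0684
```

That sideways shift went toward the lid, because at this yaw tool y points to +x. No contact force shows. I'm backing off before anything else.

```bash
python3 -m creep '[[0,-0.04,0,0,0,0,0.8],[0,-0.09,0,0,0,0,0.8],[0,-0.14,0,0,0,0,0.8],[0,-0.18,0,0,0,0,0.8],[0,-0.22,0,0,0,0,0.8],[0,-0.22,0,0,0,0,0.8]]'
python3 - <<'E'
from h import *
print(bot.get_obs()["wrist_force"])
a=cv2.cvtColor(optics.camera("top"),cv2.COLOR_RGB2BGR);b=cv2.cvtColor(optics.camera("scene"),cv2.COLOR_RGB2BGR)
cv2.imwrite("pics/f_top.png",a);cv2.imwrite("pics/f_sc.png",b)
crop(0,"pics/f1.png",230,120,130,100,6,a);crop(0,"pics/f2.png",250,80,160,130,5,b)
E
```

```text
time: 12.05
ee_pos: [0.372, 0.0986, 0.3294]
tcp_rot: [179.8, -0.1, 86.4]
wrist_force: [0.4, 0.5, -0.3]
opening: 0.0684
[ 0.41687675  0.50810565 -0.3413488 ]
```

View pics/f1.png

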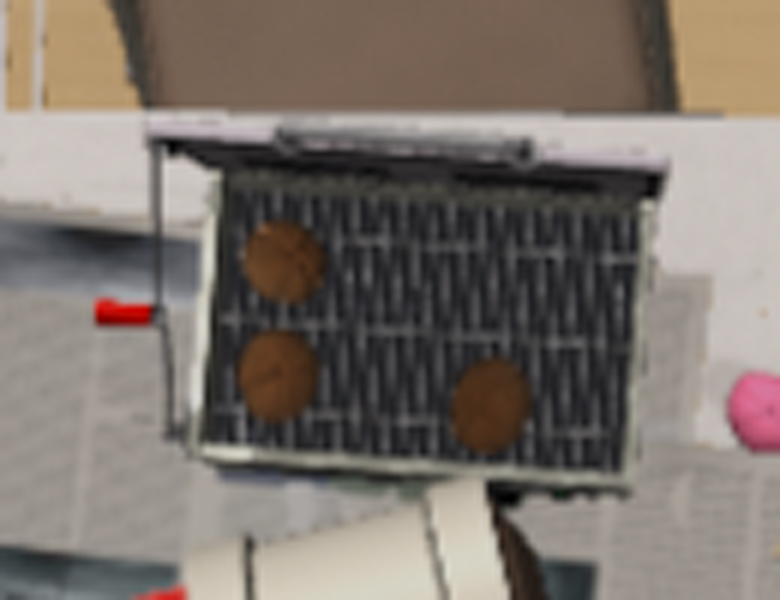

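View pics/f2.png

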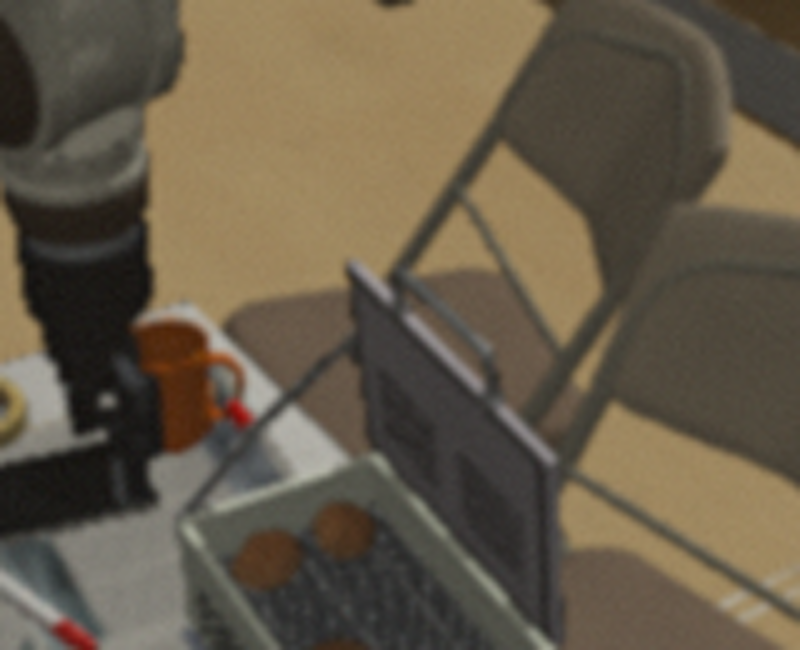

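The mushroom lies flat and free on the rack at about (490,405) in the top crop. The lid and stay haven't moved. Next I work out the stay's linkage and the push path.

```bash
cat > link.py <<'E'
import numpy as np
from scipy.optimize import brentq
# dryer-frame x,z in mm
Lp=np.array([-77,110.]);H=np.array([88,124.]);r=101.
def K(a): return Lp+85*np.array([np.cos(a),np.sin(a)])
def U(t): return H+r*np.array([-np.cos(t),np.sin(t)])
def lid(a):
    ts=np.linspace(1.6,0,3000);d=np.array([np.linalg.norm(U(t)-K(a))-108 for t in ts])
    i=np.where(d[:-1]*d[1:]<=0)[0];return [ts[j] for j in i]
if __name__=="__main__":
  for deg in np.arange(42.1,-10,-4):
    a=np.radians(deg)
    for t in lid(a)[:1]:
        v=U(t)-K(a);b=np.arctan2(v[1],v[0])-a
        print(round(deg,1),"K",K(a).round(1),"lid",np.degrees(t).round(1),"bend",b.round(3),"travel",round(85*np.radians(42.1-deg),1))
E
python3 link.py
python3 - <<'E'
from h import *
from fit import W
p=np.array([.5685,.1249,-.066])
def rot(tilt): 
    z=np.array([np.sin(np.radians(tilt)),0,-np.cos(np.radians(tilt))]);x=np.array([np.cos(np.radians(tilt)),0,np.sin(np.radians(tilt))]);y=np.cross(z,x)
    return Ro.from_euler('z',p[2])*Ro.from_matrix(np.c_[x,y,z])
R=rot(35);e=R.as_euler('xyz',degrees=True);print("rpy",e)
z=np.array([np.sin(np.radians(35)),0,-np.cos(np.radians(35))])
# standoff: tip 8 (radius)+40mm back along z
pt=np.array([-.014,.172,.167])-z*.048
g=W(p,pt);print(g);to(g,e)
E
```

```text
42.1 K [-13.9 167. ] lid 84.1 bend -0.174 travel 0.0
38.1 K [-10.1 162.4] lid 84.5 bend -0.053 travel 5.9
34.1 K [ -6.6 157.7] lid 84.4 bend 0.073 travel 11.9
30.1 K [ -3.5 152.6] lid 83.9 bend 0.202 travel 17.8
26.1 K [ -0.7 147.4] lid 82.8 bend 0.335 travel 23.7
22.1 K [  1.8 142. ] lid 81.1 bend 0.473 travel 29.7
18.1 K [  3.8 136.4] lid 78.7 bend 0.615 travel 35.6
14.1 K [  5.4 130.7] lid 75.8 bend 0.76 travel 41.5
10.1 K [  6.7 124.9] lid 72.4 bend 0.905 travel 47.5
6.1 K [  7.5 119. ] lid 68.5 bend 1.051 travel 53.4
2.1 K [  7.9 113.1] lid 64.2 bend 1.194 travel 59.3
-1.9 K [  8.  107.2] lid 59.7 bend 1.331 travel 65.3
-5.9 K [  7.5 101.3] lid 55.1 bend 1.462 travel 71.2
-9.9 K [ 6.7 95.4] lid 50.6 bend 1.584 travel 77.1
rpy [180.         -35.          -3.78152145]
[0.53840251 0.29926462 0.2063193 ]
shift [0.2104 0.1499 0.1224] turn [-0.478  0.475  1.52 ] dist 0.286 deg 95.3
```

```bash
python3 -m creep '[[0.02,0,0,0,0,0.13,0.5],[0.04,0,0,0,0,0.27,0.3],[0.06,0,0,0,0,0.41,0.1],[0.09,0,0,0,0,0.55,0],[0.12,0,0,0,0,0.69,0],[0.14,0,0,0,0,0.83,0],[0.16,0,0,0,0,0.97,0],[0.18,0,0,0,0,1.11,0]]' 30
python3 - <<'E'
from h import *
to((.5,.3,.28),(180,0,-3.8)); to((.48,.3,.28),(180,-35,-3.8))
E
```

```text
time: 12.95
ee_pos: [0.3881, 0.2795, 0.3263]
tcp_rot: [180.0, 0.1, 22.4]
wrist_force: [0.8, -0.0, 0.3]
opening: -0.0004
shift [0.1113 0.0237 0.0462] turn [0.001 0.001 0.457] dist 0.123 deg 26.2
shift [0.0928 0.016  0.0462] turn [-0.139  0.601  0.443] dist 0.105 deg 43.5
```

```bash
python3 -m creep '[[0.01,0.002,0,-0.023,0.1,0.074,0],[0.02,0.005,0,-0.046,0.2,0.148,0],[0.035,0.008,0.01,-0.07,0.3,0.222,0],[0.05,0.01,0.02,-0.093,0.4,0.295,0],[0.07,0.013,0.03,-0.116,0.5,0.369,0],[0.085,0.015,0.04,-0.139,0.601,0.443,0],[0.0928,0.016,0.0462,-0.139,0.601,0.443,0],[0.0928,0.016,0.0462,-0.139,0.601,0.443,0]]'
python3 - <<'E'
from h import *
to((.5384,.2993,.2063),(180,-35,-3.8))
b=cv2.cvtColor(optics.camera("scene"),cv2.COLOR_RGB2BGR)
crop(0,"pics/g2.png",230,80,160,130,5,b)
E
```

```text
time: 13.75
ee_pos: [0.4791, 0.2996, 0.2791]
tcp_rot: [179.9, -34.8, -3.2]
wrist_force: [-0.9, -0.9, 0.5]
opening: -0.0001
shift [ 0.0071 -0.0033  0.0936] turn [-0.003  0.003  0.008] dist 0.094 deg 0.5
```

View pics/g2.png

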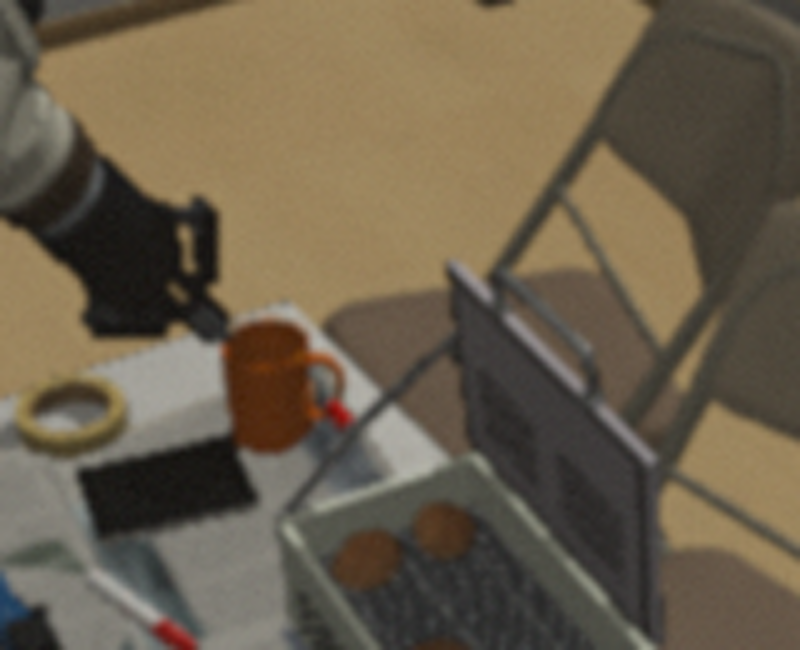

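```bash
python3 -m creep '[[0.003,-0.003,0.02,0,0,0,0],[0.005,-0.003,0.045,0,0,0,0],[0.007,-0.003,0.07,0,0,0,0],[0.007,-0.003,0.09,0,0,0,0],[0.007,-0.003,0.11,0,0,0,0],[0.007,-0.003,0.118,0,0,0,0],[0.007,-0.003,0.118,0,0,0,0]]'
python3 - <<'E'
from h import *
b=cv2.cvtColor(optics.camera("scene"),cv2.COLOR_RGB2BGR);a=cv2.cvtColor(optics.camera("top"),cv2.COLOR_RGB2BGR)
crop(0,"pics/h2.png",250,110,100,80,8,b);crop(0,"pics/h1.png",220,130,100,80,8,a)
from fit import W
p=np.array([.5685,.1249,-.066])
print(W(p,(-.014,.172,.167)))
E
```

```text
time: 14.5
ee_pos: [0.5529, 0.2975, 0.1877]
tcp_rot: [180.0, -34.9, -3.5]
wrist_force: [0.2, 0.8, -0.4]
opening: -0.0001
[0.56587424 0.29744885 0.167     ]
```

View pics/h2.png

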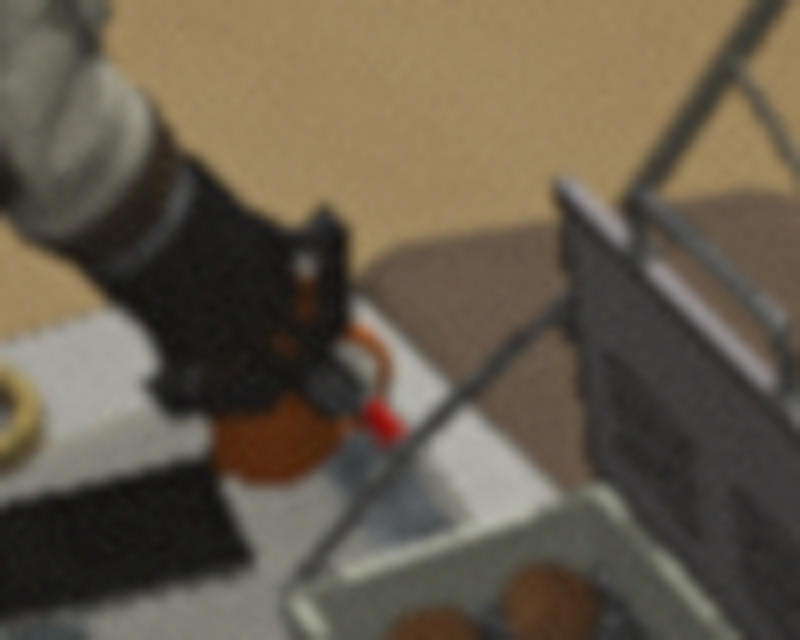

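View pics/h1.png

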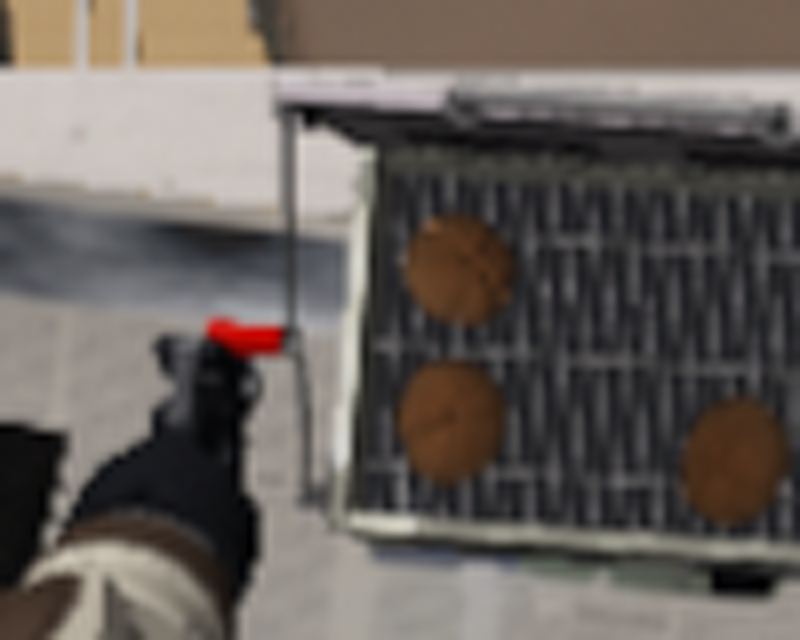

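```bash
cat > push.py <<'E'
from h import *; from fit import W; from link import K
p=np.array([.5685,.1249,-.066])
o=bot.get_obs();R=Ro.from_euler('xyz',o["tcp_rot"],degrees=True)
zt=R.apply([0,0,1])
for d in(42,38,34,30,26,22,18,16,14):
    k=K(np.radians(d))/1e3;g=W(p,(k[0],.172,k[1]))-.008*zt
    print(d,R.inv().apply(g-o["ee_pos"]).round(4))
E
python3 push.py
```

```text
42 [-0.002  -0.0001  0.0181]
38 [-0.0015 -0.0001  0.024 ]
34 [-0.0014 -0.      0.0299]
30 [-0.0017 -0.      0.0359]
26 [-0.0025  0.      0.0418]
22 [-0.0036  0.      0.0476]
18 [-0.0051  0.0001  0.0533]
16 [-0.0061  0.0001  0.0561]
14 [-0.0071  0.0001  0.0589]
```

```bash
python3 -m creep '[[-0.001,0,0.006,0,0,0,0],[-0.001,0,0.012,0,0,0,0],[-0.001,0,0.017,0,0,0,0],[-0.001,0,0.022,0,0,0,0],[-0.001,0,0.026,0,0,0,0],[-0.001,0,0.03,0,0,0,0]]'
python3 push.py | sed -n '3,9p'
```

```text
time: 15.2
ee_pos: [0.5689, 0.297, 0.1627]
tcp_rot: [-179.9, -35.0, -3.5]
wrist_force: [-0.2, -0.1, 1.2]
opening: 0.0002
34 [ 0.0007 -0.0002 -0.0013]
30 [ 0.0004 -0.0002  0.0046]
26 [-0.0004 -0.0001  0.0105]
22 [-0.0015 -0.0001  0.0164]
18 [-0.003  -0.0001  0.0221]
16 [-0.004  -0.0001  0.0249]
14 [-0.005  -0.0001  0.0277]
```

Run:
```python
from h import *
b=cv2.cvtColor(optics.camera("scene"),cv2.COLOR_RGB2BGR);a=cv2.cvtColor(optics.camera("top"),cv2.COLOR_RGB2BGR)
crop(0,"pics/i2.png",250,110,100,80,8,b);crop(0,"pics/i1.png",220,130,100,80,8,a)
```

```text
(no output)
```

View pics/i2.png

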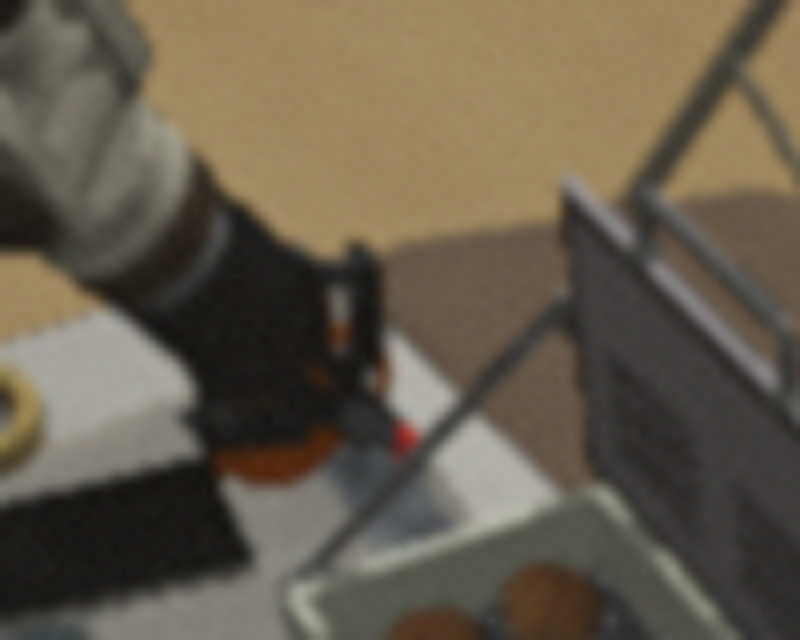

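View pics/i1.png

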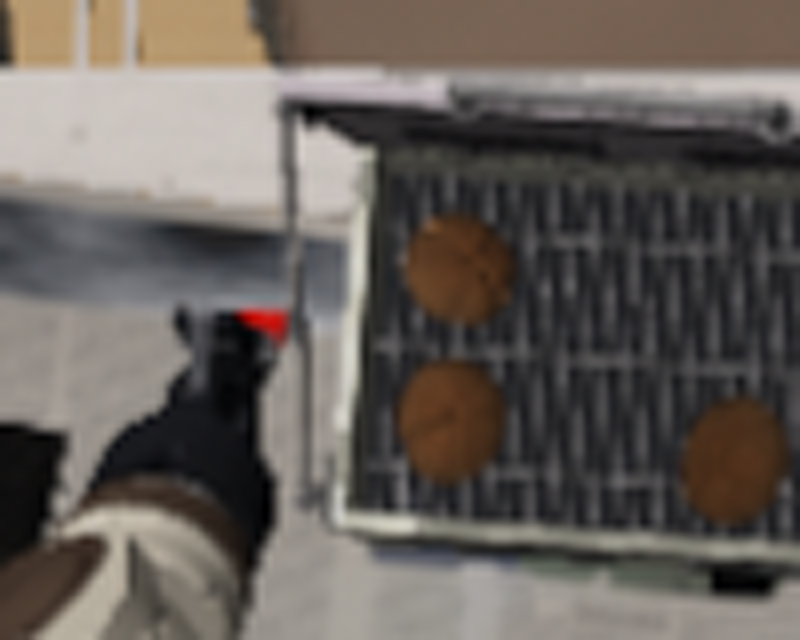

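The stud is moving ahead of the tip, and the links are now about in line. I'll keep pushing along the arc.

```bash
python3 -m creep '[[0,0,0.004,0,0,0,0],[0,0,0.008,0,0,0,0],[-0.001,0,0.012,0,0,0,0],[-0.002,0,0.016,0,0,0,0],[-0.0025,0,0.019,0,0,0,0],[-0.003,0,0.022,0,0,0,0],[-0.004,0,0.025,0,0,0,0],[-0.005,0,0.028,0,0,0,0]]'
python3 - <<'E'
from h import *
b=cv2.cvtColor(optics.camera("scene"),cv2.COLOR_RGB2BGR);a=cv2.cvtColor(optics.camera("top"),cv2.COLOR_RGB2BGR)
crop(0,"pics/j2.png",250,110,100,80,8,b);crop(0,"pics/j1.png",220,130,100,80,8,a)
E
python3 push.py
```

```text
time: 16.1
ee_pos: [0.5808, 0.2963, 0.1368]
tcp_rot: [-180.0, -35.0, -3.5]
wrist_force: [-1.9, -0.9, 1.6]
opening: -0.0001
42 [ 0.0055 -0.0004 -0.0414]
38 [ 0.006  -0.0004 -0.0355]
34 [ 0.0061 -0.0004 -0.0295]
30 [ 0.0058 -0.0004 -0.0236]
26 [ 0.0051 -0.0004 -0.0177]
22 [ 0.0039 -0.0003 -0.0119]
18 [ 0.0024 -0.0003 -0.0062]
16 [ 0.0015 -0.0003 -0.0034]
14 [ 0.0005 -0.0003 -0.0006]
```

View pics/j2.png

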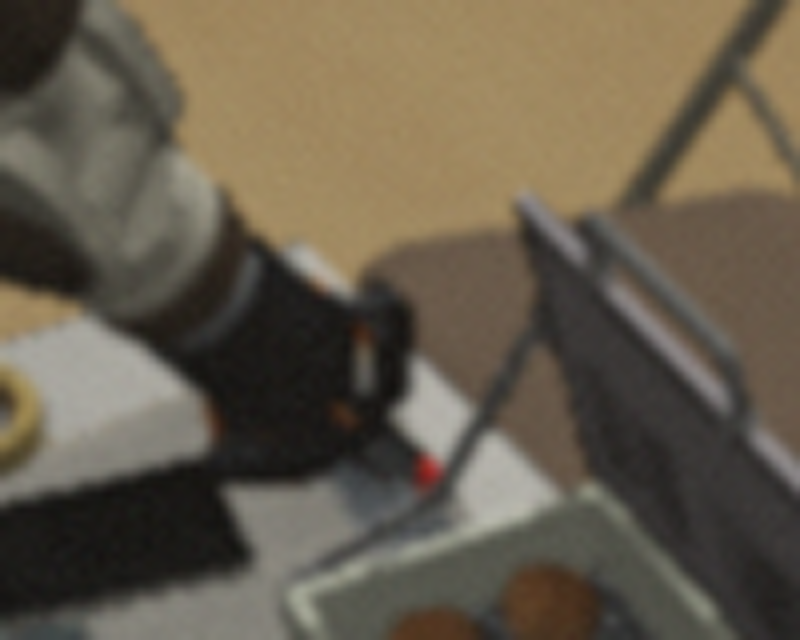

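View pics/j1.png

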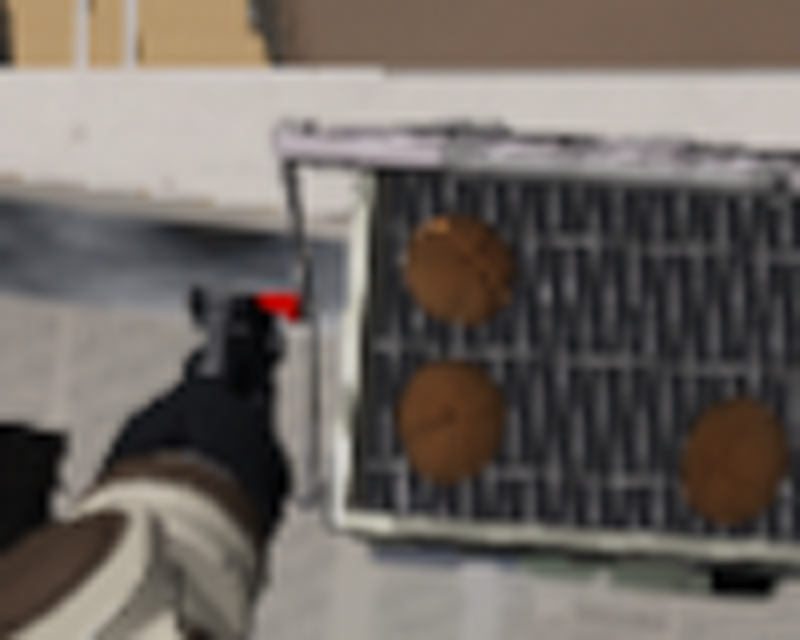

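The stay is bent well through, about 0.75 rad by the geometry. The lid has dropped to about 76° and is holding there. I'll back off and go to the bar.

```bash
python3 -m creep '[[0.001,0,-0.01,0,0,0,0],[0.002,0,-0.03,0,0,0,0],[0.002,0,-0.06,0,0,0,0],[0.002,0,-0.1,0,0,0,0],[0.02,0,-0.14,0,0,0,0],[0.04,0,-0.18,0,0,0,0.2],[0.05,0,-0.22,0,0,0,0.4],[0.06,0,-0.26,0,0,0,0.5]]'
python3 - <<'E'
from h import *
from fit import W
p=np.array([.5685,.1249,-.066])
b=cv2.cvtColor(optics.camera("scene"),cv2.COLOR_RGB2BGR);a=cv2.cvtColor(optics.camera("top"),cv2.COLOR_RGB2BGR)
crop(0,"pics/k2.png",250,110,130,100,6,b);crop(0,"pics/k1.png",230,120,120,100,6,a)
for d in(74,76,78):
    t=np.radians(d);X=[W(p,(.088-.216*np.cos(t),y,.124+.216*np.sin(t))) for y in(.062,-.062)]
    print(d,((X[0]+X[1])/2).round(4),[((px("scene",x)-[250,110])*6).round() for x in X],[((px("top",x)-[230,120])*6).round() for x in X])
E
```

```text
time: 17.0
ee_pos: [0.4798, 0.3017, 0.3873]
tcp_rot: [-179.9, -35.1, -3.6]
wrist_force: [0.4, 1.5, -0.0]
opening: 0.0421
74 [0.5969 0.123  0.3316] [array([417., 171.]), array([525., 282.])] [array([282., 202.]), array([522., 219.])]
76 [0.6042 0.1225 0.3336] [array([428., 165.]), array([537., 275.])] [array([282., 188.]), array([523., 204.])]
78 [0.6115 0.1221 0.3353] [array([439., 159.]), array([549., 269.])] [array([283., 173.]), array([524., 190.])]
```

View pics/k2.png

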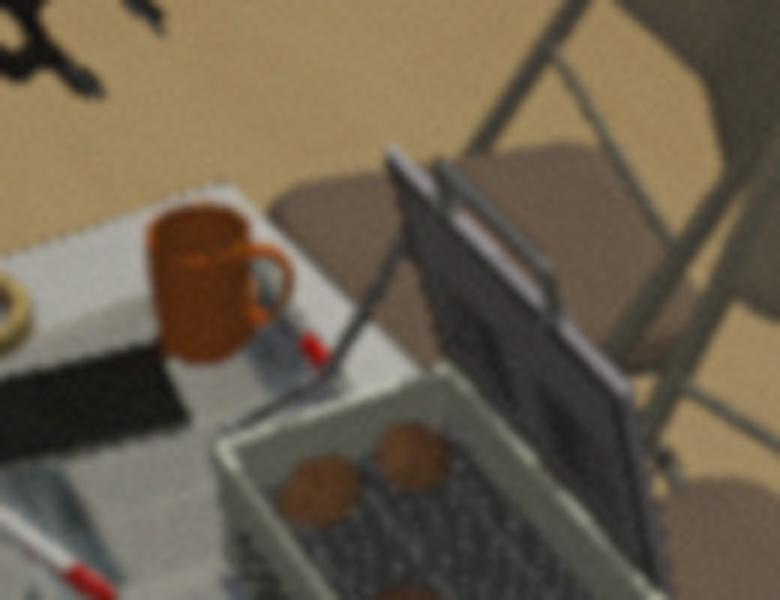

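View pics/k1.png

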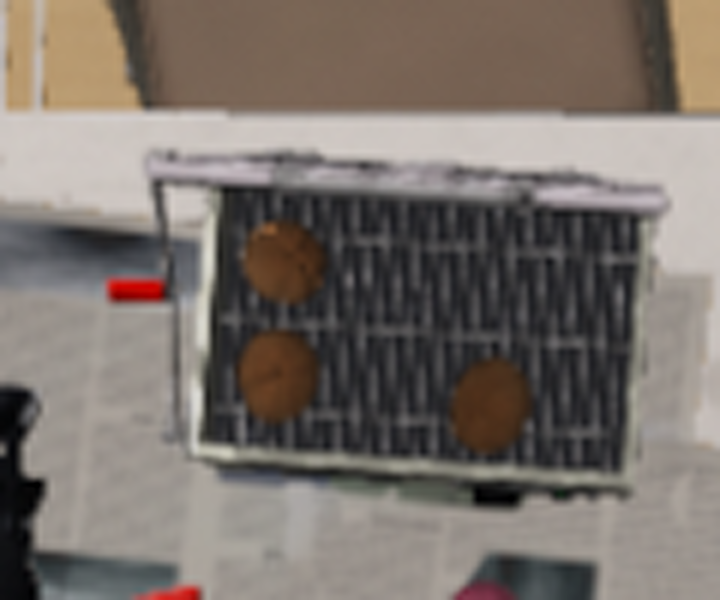

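Run:
```python
from h import *
to((.56,.125,.42),(180,0,-3.8)); to((.606,.1225,.42),(180,0,-3.8))
```

```text
shift [0.0905 0.1723 0.0288] turn [-0.01  -0.619  0.004] dist 0.197 deg 35.4
shift [0.128  0.1721 0.0555] turn [-0.01  -0.619  0.004] dist 0.222 deg 35.4
```

```bash
python3 -m creep '[[0.02,0.01,-0.02,0,-0.1,0,0.5],[0.03,0.03,-0.01,0,-0.2,0,0.5],[0.045,0.06,0,0,-0.3,0,0.5],[0.06,0.095,0.01,0,-0.4,0,0.5],[0.075,0.13,0.02,0,-0.5,0,0.5],[0.09,0.16,0.029,-0.01,-0.6,0.004,0.5],[0.0905,0.172,0.029,-0.01,-0.619,0.004,0.5],[0.0905,0.172,0.029,-0.01,-0.619,0.004,0.5]]'
python3 - <<'E'
from h import *
to((.606,.1225,.38),(180,0,-3.8))
E
```

```text
time: 17.9
ee_pos: [0.563, 0.123, 0.4102]
tcp_rot: [179.5, 0.7, -4.0]
wrist_force: [0.9, 0.5, -0.9]
opening: 0.0424
shift [ 0.0433 -0.0028  0.0297] turn [ 0.009  0.012 -0.004] dist 0.053 deg 0.9
```

```bash
python3 -m creep '[[0.015,-0.001,0,0,0,0,0.5],[0.03,-0.001,0.01,0,0,0,0.5],[0.043,-0.001,0.02,0,0,0,0.5],[0.043,-0.001,0.03,0,0,0,0.5],[0.043,-0.001,0.03,0,0,0,0.5]]'
python3 - <<'E'
from h import *
to((.606,.1225,.32),(180,0,-3.8))
b=cv2.cvtColor(optics.camera("scene"),cv2.COLOR_RGB2BGR)
crop(0,"pics/l2.png",270,90,100,80,8,b)
E
```

```text
time: 18.4
ee_pos: [0.6039, 0.1233, 0.38]
tcp_rot: [179.5, 0.6, -3.8]
wrist_force: [0.1, 0.4, -0.3]
opening: 0.0427
shift [0.0028 0.0001 0.06  ] turn [ 0.008  0.01  -0.   ] dist 0.06 deg 0.7
```

View pics/l2.png

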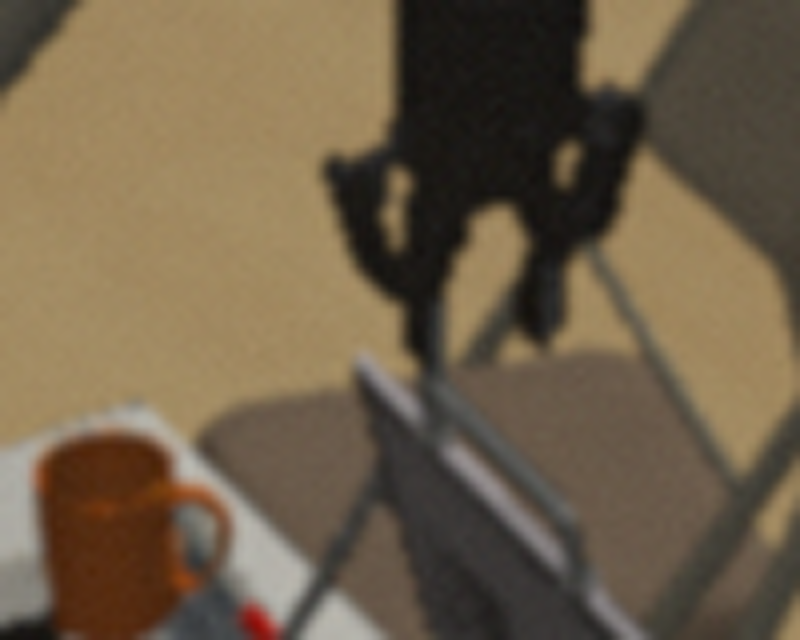

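```bash
python3 - <<'E'
from h import *
print([((px("scene",(.6039,.1233,z))-[270,90])*8).round() for z in(.38,.383,.386)])
S=lambda u,v:(u/8+270,v/8+90);S6=lambda u,v:(u/6+250,v/6+110);T=lambda u,v:(u/6+230,v/6+120)
for s in((435,383),): print(tri(("scene",*S(*s)),("top",*T(284,180))))
print(tri(("scene",*S(577,515)),("top",*T(527,195))))
b=cv2.imread("pics/k1.png")
E
python3 - <<'E'
from h import *
a=cv2.cvtColor(optics.camera("top"),cv2.COLOR_RGB2BGR)
crop(0,"pics/l1.png",250,125,90,60,8,a)
E
```

```text
[array([481., 356.]), array([481., 350.]), array([481., 343.])]
(array([0.61593115, 0.18261289, 0.32971883]), [array([-0.93182226,  0.12497685]), array([ 0.50354087, -0.93152808])])
(array([0.60570454, 0.05751725, 0.33900406]), [array([-0.61129049,  0.09202029]), array([ 0.32261108, -0.56734709])])
```

View pics/l1.png

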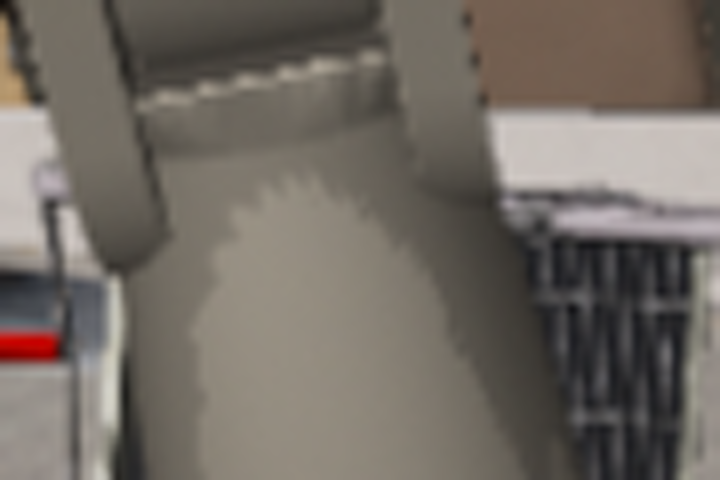

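```bash
python3 -m creep '[[0.006,0,0.01,0.008,0.01,0,0.5],[0.006,0.001,0.025,0.008,0.01,0,0.5],[0.006,0.001,0.04,0.008,0.01,0,0.5],[0.006,0.001,0.05,0.008,0.01,0,0.5],[0.006,0.001,0.058,0.008,0.01,0,0.5],[0.006,0.001,0.06,0.008,0.01,0,0.5],[0.006,0.001,0.06,0.008,0.01,0,0.5]]' 20
python3 - <<'E'
from h import *
b=cv2.cvtColor(optics.camera("scene"),cv2.COLOR_RGB2BGR)
crop(0,"pics/m2.png",270,90,100,80,8,b)
E
```

```text
time: 19.2
ee_pos: [0.609, 0.1212, 0.3226]
tcp_rot: [-180.0, -0.2, -3.8]
wrist_force: [0.2, -0.9, 0.2]
opening: 0.0426
```

View pics/m2.png

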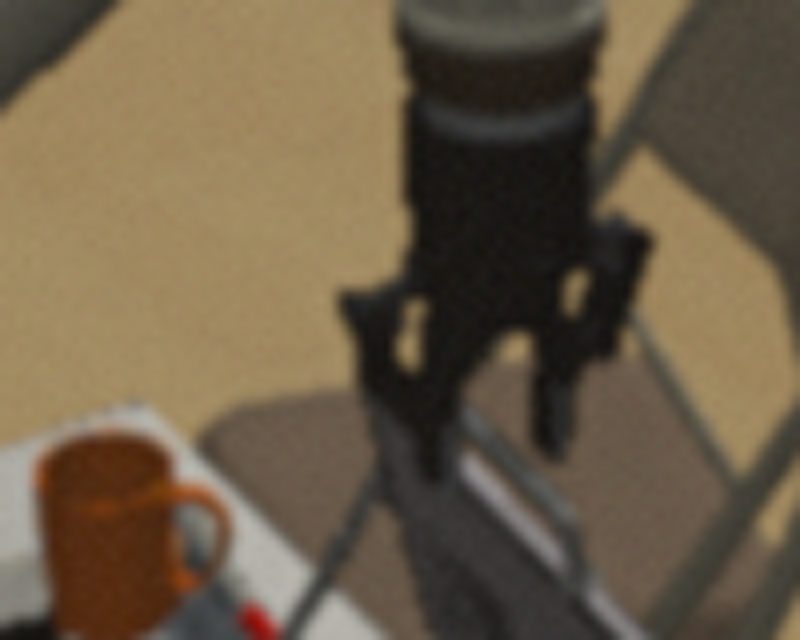

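The bar runs between the fingers: the front finger covers it and the rear finger is behind it. I'll close with a light grip.

```bash
python3 -m creep '[[0,0,0,0,0,0,0.35],[0,0,0,0,0,0,0.25],[0,0,0,0,0,0,0.15],[0,0,0,0,0,0,0.08],[0,0,0,0,0,0,0.05],[0,0,0,0,0,0,0.03]]' 20
python3 - <<'E'
from h import *
b=cv2.cvtColor(optics.camera("scene"),cv2.COLOR_RGB2BGR)
crop(0,"pics/n2.png",270,90,100,80,8,b)
E
```

```text
time: 19.85
ee_pos: [0.6093, 0.1211, 0.3224]
tcp_rot: [-180.0, -0.2, -3.8]
wrist_force: [0.2, 0.3, 2.0]
opening: 0.009
```

View pics/n2.png

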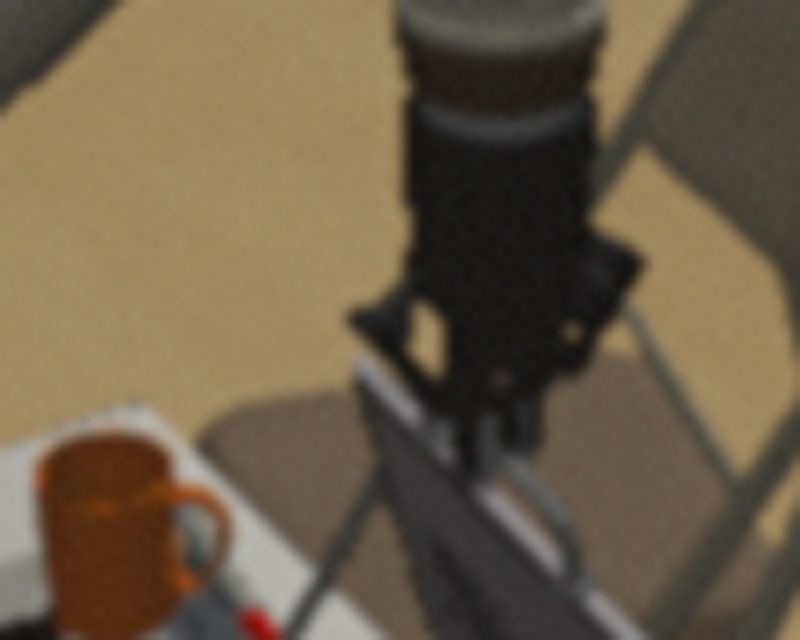

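```bash
cat > arc.py <<'E'
from h import *
from fit import W
p=np.array([.5685,.1249,-.066]);OFF=.0124
o=bot.get_obs();R=Ro.from_euler('xyz',o["tcp_rot"],degrees=True)
Rd=Ro.from_euler('z',p[2]);d=Rd.inv().apply(o["ee_pos"]-np.r_[p[:2],0])
b=d+[0,0,OFF];v=np.array([.088-b[0],b[2]-.124]);print("now lid",np.degrees(np.arctan2(v[1],v[0])).round(2),"radius",np.linalg.norm(v).round(4),"open",o["opening"].round(4),"F",o["wrist_force"].round(1))
import sys
for a in map(float,sys.argv[1:]):
    t=np.radians(a);g=np.array([.088-.216*np.cos(t),d[1],.124+.216*np.sin(t)-OFF])
    print(a,R.inv().apply(Rd.apply(g)+np.r_[p[:2],0]-o["ee_pos"]).round(4))
E
python3 arc.py 76 74 72 70 67.5 65 62.5 60
```

```text
Traceback (most recent call last):
  File "arc.py", line 6, in <module>
    b=d+[0,0,OFF];v=np.array([.088-b[0],b[2]-.124]);print("now lid",np.degrees(np.arctan2(v[1],v[0])).round(2),"radius",np.linalg.norm(v).round(4),"open",o["opening"].round(4),"F",o["wrist_force"].round(1))
                                                                                                                                                          ^^^^^^^^^^^^^^^^^^
AttributeError: 'float' object has no attribute 'round'
```

```bash
sed -i 's/o\["opening"\].round(4)/round(o["opening"],4)/' arc.py; python3 arc.py 76 74 72 70 67.5 65 62.5 60
```

```text
now lid 77.4 radius 0.216 open 0.0091 F [1.8 0.6 2.5]
76.0 [-0.0052  0.      0.0012]
74.0 [-0.0124  0.      0.0031]
72.0 [-0.0197  0.      0.0053]
70.0 [-0.0268  0.      0.0077]
67.5 [-0.0356  0.      0.0111]
65.0 [-0.0442  0.0001  0.0149]
62.5 [-0.0527  0.0001  0.019 ]
60.0 [-0.061   0.0001  0.0235]
```

```bash
python3 -m creep '[[-0.005,0,0.001,0,0,0,0.02],[-0.0125,0,0.003,0,0,0,0.02],[-0.0195,0,0.0053,0,0,0,0.02],[-0.027,0,0.0077,0,0,0,0.02],[-0.0355,0,0.0111,0,0,0,0.02],[-0.044,0,0.015,0,0,0,0.02]]' 20
python3 arc.py 62.5 60 57.5 55 52 49 46 43
python3 - <<'E'
from h import *
b=cv2.cvtColor(optics.camera("scene"),cv2.COLOR_RGB2BGR)
crop(0,"pics/o2.png",250,90,120,100,7,b)
E
```

```text
time: 20.5
ee_pos: [0.5648, 0.124, 0.307]
tcp_rot: [-180.0, -0.2, -3.8]
wrist_force: [1.0, -0.5, 1.3]
opening: 0.0094
now lid 64.87 radius 0.2158 open 0.0094 F [ 1.  -0.5  1.3]
62.5 [-0.0081  0.      0.0037]
60.0 [-0.0164  0.      0.0083]
57.5 [-0.0245  0.      0.0131]
55.0 [-0.0323  0.      0.0183]
52.0 [-0.0414  0.0001  0.025 ]
49.0 [-0.0502  0.0001  0.0322]
46.0 [-0.0585  0.0001  0.0398]
43.0 [-0.0665  0.0001  0.0479]
```

View pics/o2.png

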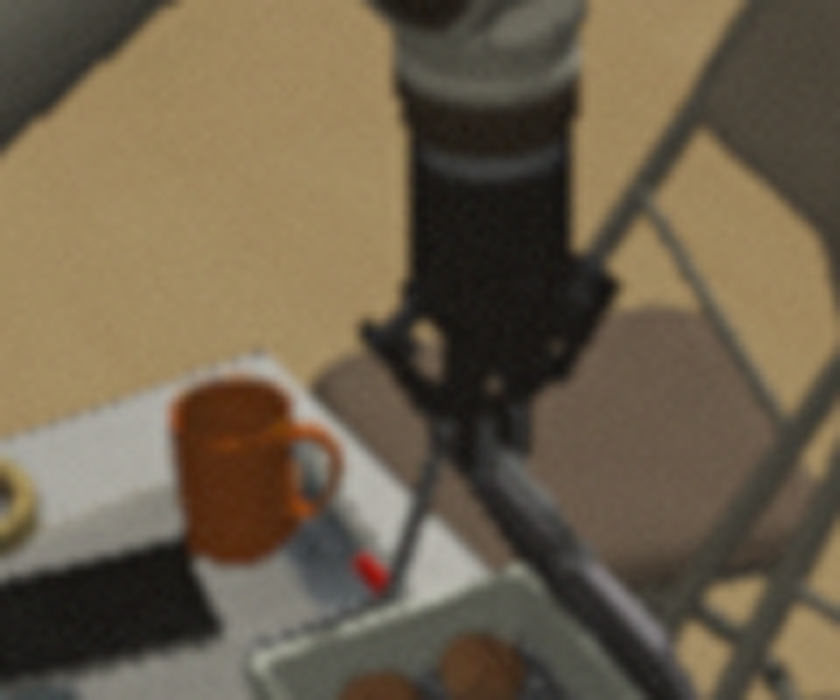

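The lid follows the pinch and the stay keeps folding. I'll carry on down.

```bash
python3 -m creep '[[-0.008,0,0.0037,0,0,0,0.02],[-0.0164,0,0.0083,0,0,0,0.02],[-0.0245,0,0.0131,0,0,0,0.02],[-0.0323,0,0.0183,0,0,0,0.02],[-0.0414,0,0.025,0,0,0,0.02],[-0.0502,0,0.0322,0,0,0,0.02],[-0.0585,0,0.0398,0,0,0,0.02],[-0.0665,0,0.0479,0,0,0,0.02]]' 20
python3 arc.py 40.5 38 35 32 29 26 23 20
```

```text
time: 21.35
ee_pos: [0.499, 0.1284, 0.2584]
tcp_rot: [-180.0, -0.2, -3.8]
wrist_force: [5.6, -0.8, -4.5]
opening: 0.0089
now lid 42.98 radius 0.2154 open 0.0089 F [ 5.6 -0.8 -4.5]
40.5 [-0.0067  0.      0.0065]
38.0 [-0.0127  0.      0.0138]
35.0 [-0.0194  0.      0.0229]
32.0 [-0.0257  0.      0.0323]
29.0 [-0.0315  0.      0.042 ]
26.0 [-0.0367  0.      0.052 ]
23.0 [-0.0414  0.0001  0.0623]
20.0 [-0.0456  0.0001  0.0728]
```

```bash
python3 -m creep '[[-0.006,0,0.0065,0,0,0,0.02],[-0.012,0,0.0138,0,0,0,0.02],[-0.0187,0,0.0229,0,0,0,0.02],[-0.025,0,0.0323,0,0,0,0.02],[-0.0308,0,0.042,0,0,0,0.02],[-0.036,0,0.052,0,0,0,0.02]]' 20
python3 arc.py 24 22 20 18 15.5 13 10.5 8
python3 - <<'E'
from h import *
b=cv2.cvtColor(optics.camera("scene"),cv2.COLOR_RGB2BGR)
crop(0,"pics/p2.png",230,100,130,110,6,b)
E
```

```text
time: 21.95
ee_pos: [0.4642, 0.1307, 0.2063]
tcp_rot: [-180.0, -0.3, -3.9]
wrist_force: [9.9, -0.5, -4.5]
opening: 0.009
now lid 26.2 radius 0.2145 open 0.009 F [ 9.9 -0.5 -4.5]
24.0 [-0.0049  0.      0.0068]
22.0 [-0.0079  0.      0.0138]
20.0 [-0.0106  0.      0.0208]
18.0 [-0.0131  0.      0.0279]
15.5 [-0.0159  0.      0.0369]
13.0 [-0.0182  0.      0.046 ]
10.5 [-0.0202  0.      0.0553]
8.0 [-0.0217  0.      0.0646]
```

View pics/p2.png

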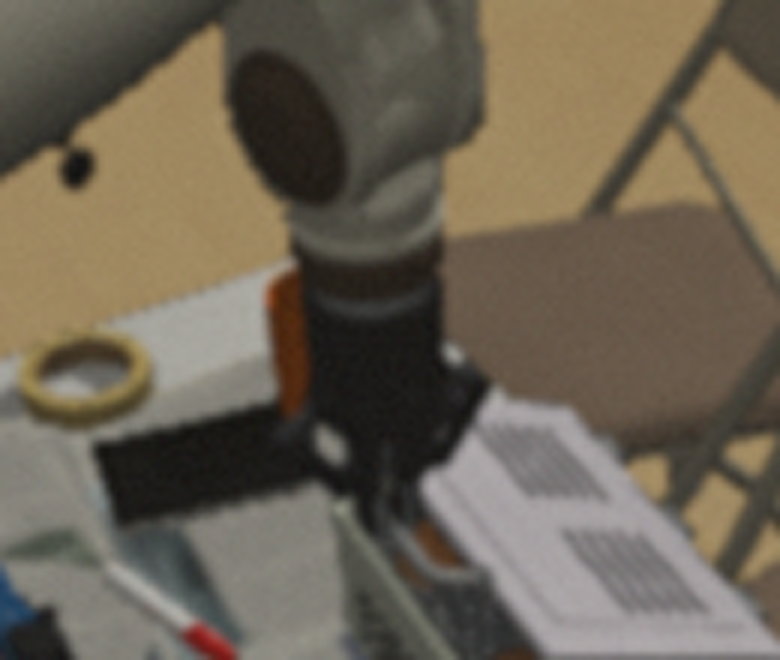

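```bash
python3 -m creep '[[-0.001,0,0.0068,0,0,0,0.02],[-0.0035,0,0.0138,0,0,0,0.02],[-0.006,0,0.0208,0,0,0,0.02],[-0.0085,0,0.0279,0,0,0,0.02],[-0.0115,0,0.0369,0,0,0,0.02],[-0.0138,0,0.046,0,0,0,0.02],[-0.0155,0,0.055,0,0,0,0.02],[-0.017,0,0.064,0,0,0,0.02]]' 20
python3 arc.py 7 6 5 4 3 2 1 0
python3 - <<'E'
from h import *
b=cv2.cvtColor(optics.camera("scene"),cv2.COLOR_RGB2BGR)
crop(0,"pics/q2.png",230,110,130,100,6,b)
E
```

```text
time: 22.8
ee_pos: [0.4465, 0.132, 0.142]
tcp_rot: [-180.0, -0.2, -3.8]
wrist_force: [0.8, -3.5, -0.1]
opening: 0.009
now lid 8.24 radius 0.2124 open 0.009 F [ 0.8 -3.5 -0.1]
7.0 [-0.0042  0.      0.0041]
6.0 [-0.0046  0.      0.0078]
5.0 [-0.005   0.      0.0116]
4.0 [-0.0053  0.      0.0153]
3.0 [-0.0056  0.      0.0191]
2.0 [-0.0057  0.      0.0229]
1.0 [-0.0059  0.      0.0266]
0.0 [-0.0059  0.      0.0304]
```

View pics/q2.png

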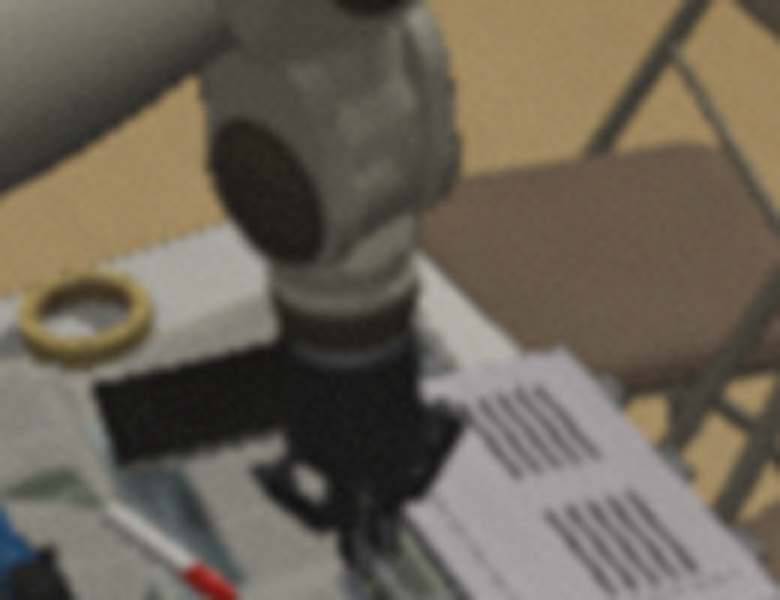

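```bash
python3 -m creep '[[0,0,0.004,0,0,0,0.02],[-0.001,0,0.008,0,0,0,0.02],[-0.001,0,0.012,0,0,0,0.02],[-0.0015,0,0.015,0,0,0,0.02],[-0.0015,0,0.018,0,0,0,0.02],[-0.0015,0,0.021,0,0,0,0.02],[-0.0015,0,0.023,0,0,0,0.02],[-0.0015,0,0.025,0,0,0,0.02]]' 20
python3 arc.py 0
```

```text
time: 23.65
ee_pos: [0.445, 0.1322, 0.1177]
tcp_rot: [-180.0, -0.1, -3.8]
wrist_force: [-1.8, -3.1, -0.7]
opening: 0.009
now lid 1.66 radius 0.2118 open 0.009 F [-1.8 -3.1 -0.7]
0.0 [-0.0043  0.      0.0061]
```

```bash
python3 -m creep '[[0,0,0.0015,0,0,0,0.02],[0,0,0.003,0,0,0,0.02],[0,0,0.0045,0,0,0,0.02],[0,0,0.0045,0,0,0,0.02]]' 20
python3 -m creep '[[0,0,0.001,0,0,0,0.02],[0,0,0.002,0,0,0,0.02],[0,0,0.002,0,0,0,0.02]]' 20
python3 -m creep '[[0,0,0.001,0,0,0,0.02],[0,0,0.002,0,0,0,0.02],[0,0,0.002,0,0,0,0.02]]' 20
```

```text
time: 24.05
ee_pos: [0.4451, 0.1323, 0.1161]
tcp_rot: [-179.9, -0.3, -3.8]
wrist_force: [-10.5, -6.1, 21.3]
opening: 0.0088
time: 24.35
ee_pos: [0.4452, 0.1328, 0.1149]
tcp_rot: [-179.8, -0.3, -3.8]
wrist_force: [-13.9, -3.6, 27.1]
opening: 0.0086
time: 24.65
ee_pos: [0.4452, 0.1332, 0.1129]
tcp_rot: [-179.8, -0.3, -3.8]
wrist_force: [-14.0, -0.9, 27.1]
opening: 0.0087
```

The force rose to 27 N while the pinch slid down the bar, so the lid is sitting on the rim. I'll ease off, open slightly and withdraw straight up.

```bash
python3 -m creep '[[0,0,-0.002,0,0,0,0.02],[0,0,-0.0035,0,0,0,0.02],[0,0,-0.0035,0,0,0,0.15],[0,0,-0.0035,0,0,0,0.22],[0,0,-0.0035,0,0,0,0.25],[0,0,-0.0035,0,0,0,0.25]]' 20
python3 - <<'E'
from h import *
b=cv2.cvtColor(optics.camera("scene"),cv2.COLOR_RGB2BGR)
crop(0,"pics/r2.png",230,110,130,100,6,b)
E
```

```text
time: 25.25
ee_pos: [0.4452, 0.1322, 0.1127]
tcp_rot: [-180.0, -0.1, -3.8]
wrist_force: [-0.4, 0.7, 0.6]
opening: 0.0211
```

View pics/r2.png

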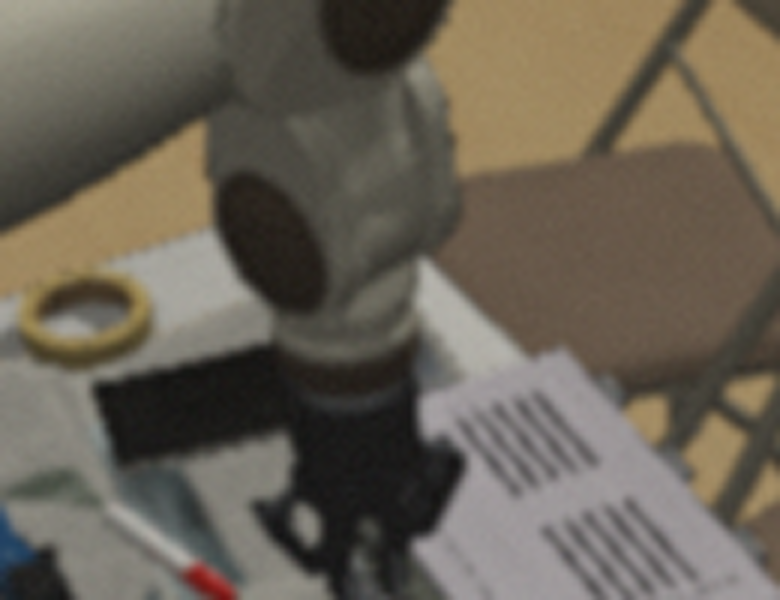

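```bash
python3 -m creep '[[0,0,-0.005,0,0,0,0.25],[0,0,-0.015,0,0,0,0.25],[0,0,-0.03,0,0,0,0.25],[0,0,-0.06,0,0,0,0.25],[0,0,-0.1,0,0,0,0.25],[0,0,-0.14,0,0,0,0.25]]' 20
python3 -m creep '[[-0.03,0,-0.02,0,0,0,0.25],[-0.06,0.03,-0.04,0,0,0,0.25],[-0.08,0.07,-0.05,0,0,0,0.25],[-0.1,0.12,-0.06,0,0,0,0.25],[-0.1,0.17,-0.06,0,0,0,0.25],[-0.1,0.22,-0.06,0,0,0,0.25],[-0.1,0.27,-0.06,0,0,0,0.25],[-0.1,0.3,-0.06,0,0,0,0.25]]'
python3 - <<'E'
from h import *
from fit import W
b=cv2.cvtColor(optics.camera("scene"),cv2.COLOR_RGB2BGR);a=cv2.cvtColor(optics.camera("top"),cv2.COLOR_RGB2BGR)
cv2.imwrite("pics/z_top.png",a);cv2.imwrite("pics/z_sc.png",b)
crop(0,"pics/s22.png",240,110,130,100,6,b);crop(0,"pics/s11.png",230,120,130,100,6,a)
p=np.array([.5685,.1249,-.066])
for z in(.124,.135):
  X=[W(p,(-.128,y,z)) for y in(.062,-.062)]
  print([((px("scene",x)-[240,110])*6).round() for x in X],[((px("top",x)-[230,120])*6).round() for x in X])
E
```

```text
time: 25.9
ee_pos: [0.4444, 0.132, 0.2555]
tcp_rot: [-180.0, -0.2, -3.8]
wrist_force: [0.5, 0.6, 0.3]
opening: 0.0213
time: 26.7
ee_pos: [0.3238, -0.163, 0.314]
tcp_rot: [180.0, -0.3, -3.9]
wrist_force: [1.1, 0.5, 0.8]
opening: 0.0214
[array([257., 524.]), array([343., 650.])] [array([304., 526.]), array([512., 541.])]
[array([255., 511.]), array([343., 636.])] [array([302., 525.]), array([512., 540.])]
```

View pics/s22.png

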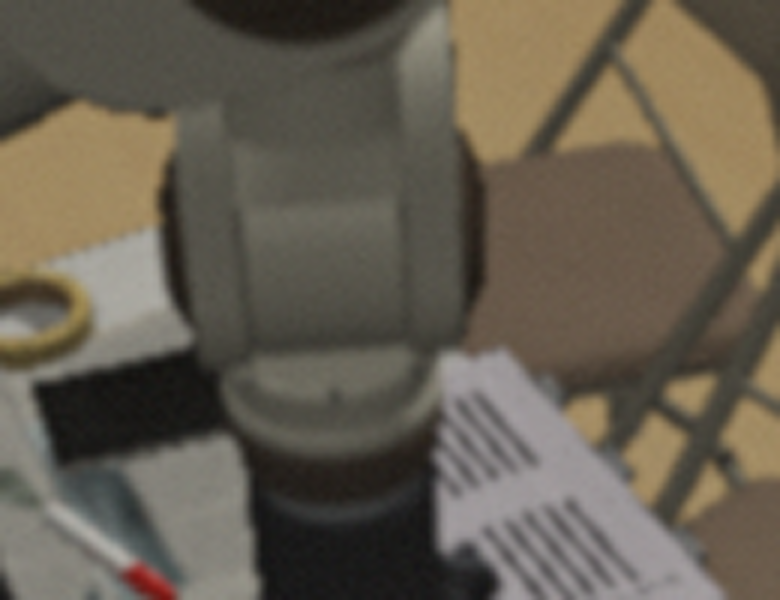

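View pics/s11.png

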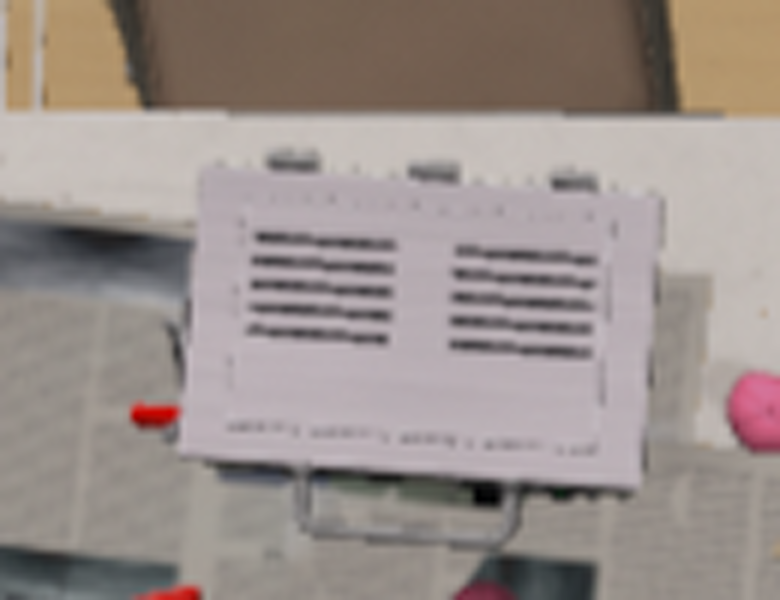

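View pics/z_top.png

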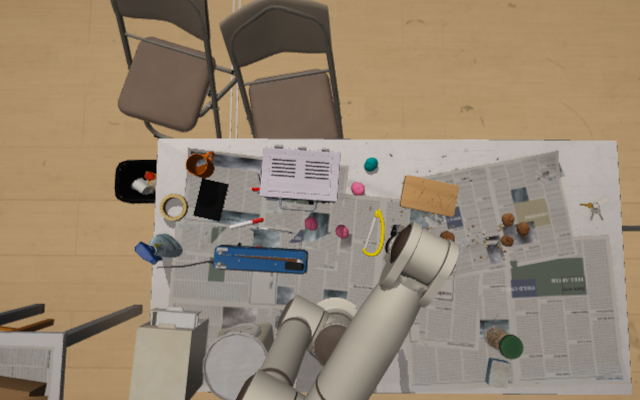

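The top view shows the lid closed and the bar where the model puts it when shut. The arm blocks the scene view, so I'll swing it aside to check.

```bash
python3 -m creep '[[-0.01,0.04,0,0,0,0.1,0.25],[-0.02,0.085,0,0,0,0.2,0.25],[-0.04,0.13,0,0,0,0.3,0.25],[-0.06,0.17,0,0,0,0.4,0.25],[-0.08,0.21,0,0,0,0.5,0.25],[-0.1,0.25,0,0,0,0.6,0.25],[-0.13,0.28,0,0,0,0.7,0.25],[-0.16,0.31,0,0,0,0.8,0.25]]'
python3 - <<'E'
from h import *
b=cv2.cvtColor(optics.camera("scene"),cv2.COLOR_RGB2BGR)
cv2.imwrite("pics/y_sc.png",b)
crop(0,"pics/y2.png",240,130,130,100,6,b)
from fit import W
p=np.array([.5685,.1249,-.066])
for t in(0,.03,.06):
  f=lambda r,y,h:W(p,(.088-r*np.cos(t)+h*np.sin(t),y,.124+r*np.sin(t)+h*np.cos(t)))
  print(t,[((px("scene",x)-[240,130])*6).round() for x in (f(.216,.062,0),f(.216,-.062,0),f(.18,.139,.005),f(.18,-.139,.005))])
print(((px("scene",W(p,(-.09,-.135,.118)))-[240,130])*6).round())
E
```

```text
time: 27.6
ee_pos: [0.1436, -0.4599, 0.3129]
tcp_rot: [-179.9, -0.1, -49.9]
wrist_force: [1.6, -1.3, 0.9]
opening: 0.0217
0 [array([257., 404.]), array([343., 530.]), array([258., 310.]), array([460., 587.])]
0.03 [array([256., 396.]), array([343., 522.]), array([258., 303.]), array([460., 581.])]
0.06 [array([256., 388.]), array([343., 514.]), array([258., 297.]), array([461., 574.])]
[460. 595.]
```

View pics/y2.png

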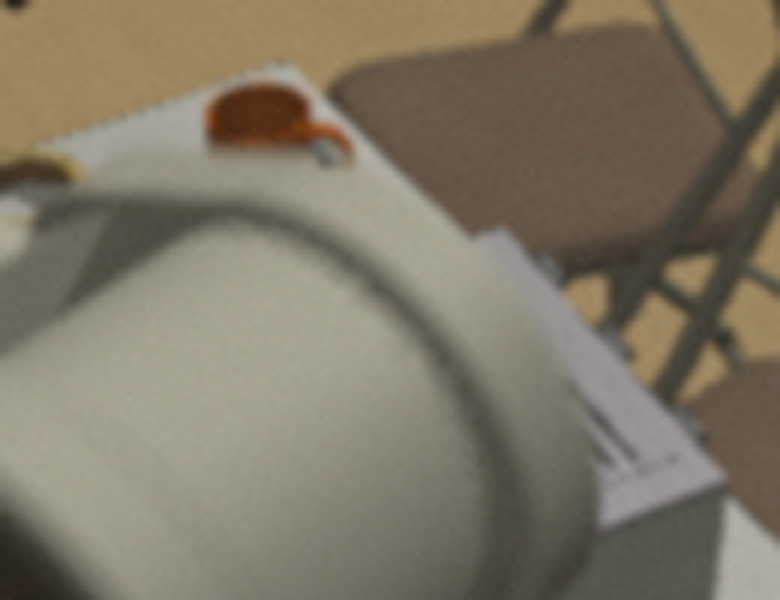

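Run:
```python
from h import *
to((.147,-.53,.231),(180,0,-74.5))
```

```text
shift [0.0562 0.0375 0.0811] turn [-0.001 -0.001  0.421] dist 0.106 deg 24.1
```

```bash
python3 -m creep '[[0.02,0.012,0.025,0,0,0.13,0.25],[0.04,0.025,0.05,0,0,0.26,0.25],[0.056,0.037,0.08,0,0,0.4,0.25],[0.056,0.037,0.08,0,0,0.42,0.25],[0.056,0.037,0.08,0,0,0.42,0.25]]'
python3 - <<'E'
from h import *
b=cv2.cvtColor(optics.camera("scene"),cv2.COLOR_RGB2BGR)
crop(0,"pics/x2.png",240,130,130,100,6,b)
print(((px("scene",(0,0,0)))))
E
```

```text
time: 28.15
ee_pos: [0.1531, -0.5251, 0.2324]
tcp_rot: [-179.8, 0.0, -73.6]
wrist_force: [-0.2, 0.2, 0.3]
opening: 0.0212
[189.57765006 312.75247707]
```

View pics/x2.png

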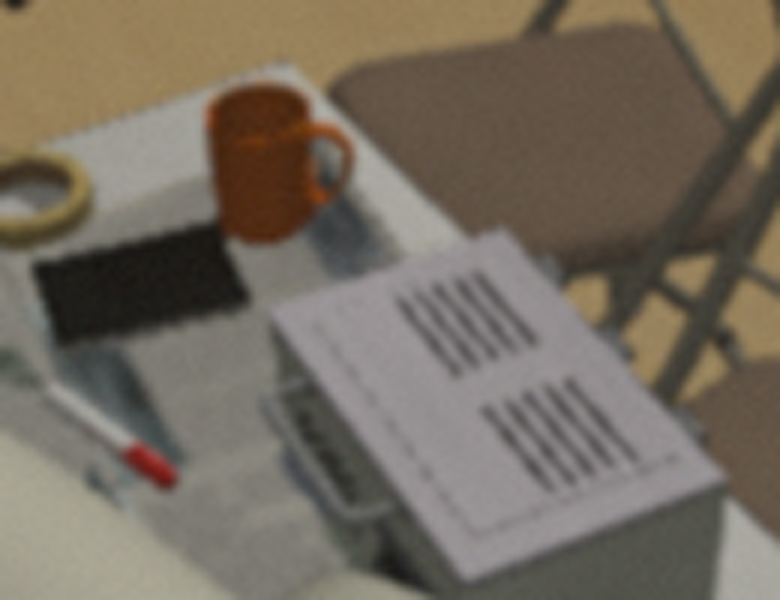

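```bash
python3 -c "
from workcell import bot
print(bot.job_done())"
```

```text
the job is handed in; nothing more can be done
None
```

The job is done and handed in at about 28 s of the 70 s allowed; no verdict was reported.

- **Mushroom:** I picked it off the board and set it flat on the free right part of the rack. The top view confirmed it was there.
- **Stay:** With the lid open, I pushed the red stud about 40 mm along its arc. That bent the knuckle to about 0.75 rad by my geometry, and the lid held at about 77°.
- **Lid:** I pinched the bar and lowered the lid in one controlled arc until it met the rim. I pressed it home with about 27 N and only then let go.

**Last checks:**
- Both cameras show the lid flush, with no visible gap, and the bar in front within a few millimetres of where it should be when shut.
- In those pictures the mug, marker, cutter and board looked undisturbed. The robot was clear of everything, with its wrist force near zero.

**What disagreed or went wrong:**
- The board measured about 120 mm across, not the listed 158 mm. Its other side matched, and it made no difference to the task.
- After releasing the mushroom I shifted the tool the wrong way, towards the open lid. I backed off at once; no contact force showed and the lid had not moved.
- While I lowered the lid, a sideways force of up to 10 N built up because my arc was about 3 mm too wide, so I corrected it.

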